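Make up a rework kit and an inspection kit in two nested kit trays

ROBOT

A 6-joint arm with a two-finger parallel gripper is mounted at the origin on a cart in front of the work surface, level with it; the furniture and walls round the work are solid. World frame = base frame: x ahead of the robot, y to its left, z up, the work surface at z = 0. Lengths are in mm, angles in degrees, forces in N, time in s.
With the tool pointing down it reaches from about 300 to 850 mm from the base axis. Payload 4.2 kg.
Tool frame: the origin (TCP) lies midway between the tips of the shut fingers; the grasp point (between the pads) lies 19 mm behind it (pinch_z is the distance from the TCP to the grasp point, in mm); z points along the fingers, y is the line along which they close (so a half turn about z gives the same grasp; the last joint's range is limited). The gripper opens to 91 mm and grips with 3 to 60 N. Pads are 32 mm wide; open, the fingers measure 118 mm over their backs; the gripper's body (76 mm by 178 mm) begins 60 mm behind the grasp point.
Start: joints at [72.078, 18.312, 89.639, -0, 72.044, -1.146], TCP at [165.967, 550.544, 213.976] pointing down, gripper open.
Joint ranges: [-177.97, 177.97], [-48.28, 115.42], [12.27, 149.76], [-77.06, 257.06], [2.81, 150.46], [-146.56, 146.56]. Speed limits (degrees/s): [147.25, 147.25, 180, 180, 180, 180].

INTERFACE

Orientations are given as [roll, pitch, yaw] about the fixed x, y, z axes, in that order (R = Rz(yaw) Ry(pitch) Rx(roll)).
In Python, from workcell import * gives the robot as it stands.
- The arm moves only by the tool step_arm, never from a script. Its argument "steps" is a list of rows, each a list of 7 numbers: the turn, a rotation vector about the tool's x, y, z in degrees, then the shift along the tool's x, y, z in mm, then the opening, from 0 (shut) to 1 (fully open). In form: [[rx, ry, rz, x, y, z, hand], ...]. A call has exactly 8 rows; each row shifts and turns the commanded pose from where the row before left it, along the tool's axes as they then stand; what a row does not reach is not made up. A row lasts 1/8 s, in which the tool goes at most 62.5 mm and 10.7 degrees, less where a joint would pass 70% of its speed; a pose out of reach is approached as far as the arm can. A call is refused whole if a number of a shift passes 62.5 or a number of a turn 10.7, either way. A call with a gripper value outside its range is refused whole. The fingers move at their own pace and stop on an object; "force" is the grip in N (left out, the last holds). Time passes only in rows, so rows that do not move let the fingers close, or fill a call up. It gives the time, the measured TCP pose, the force, the opening and the grip force at its end, in the units of the state.
- state(): the state, without advancing time (a new reading comes with each control period).
- grab_frame(name): name is "side" or "top" or "wrist"; returns a dict with "image" (400x640x3 uint8, blue, green, red), "fovy" (degrees; the focal length in pixels is half the picture's height over the tangent of half this angle, whatever the lens; pixels are square), "cx", "cy" (the principal point, pixels), "dist" ([k1, k2, p1, p2, k3] as OpenCV has them; the pictures are not rectified), "origin" and "rotation" of the camera in the world; the wrist camera has in their place "tool_from_camera" (4x4, takes a point from camera to tool coordinates, whose origin is the TCP and whose axes are the flange's). Camera axes: x right, y down, z forward; pixel columns grow to the right and rows downward; lengths in mm; the calibration is good to about 2 mm. A picture is of the moment at which its call begins: read the wrist's pose just before it. There is no depth.
- job_done(): hands the job in; it is judged then, once.
The state is a dict: "time_s": time; "qpos": joint angles; "qvel": joint speeds; "effort": joint torques, N m; "ee_pos": TCP position; "ee_rot": TCP orientation; "force": force on the tool from outside, world axes, zero at the start; "torque": the same for the moment, N m; "gripper_width": finger opening in mm; "gripper_force": force on a finger pad.
Only numpy, scipy, OpenCV 4.12 (cv2) and the standard library are available. Lean on these libraries where they do the work, as an engineer would, in place of code of your own. Each camera call takes 0.05 s, during which the arm holds its last target. There are 200 camera calls.

TASK

Make up two kits on the flat carrier. First lift the upper kit tray out of the lower one and set it flat on the free half of the carrier, beside the lower tray and the same way along. Then fill both: the lower tray is the rework kit and gets the solder reel in its wide compartment and the dropper bottle in its narrow one; the tray you lifted out is the inspection kit and gets the eye loupe in its wide compartment and the hand stamp in its narrow one, everything standing upright on the tray floor.

Things in the scene. Friction and masses are not known exactly. Their poses are not given: they have to be found in the camera images.
- carrier: fixed flat carrier, light perforated plate, 297 x 178 mm. Origin: centre of underside; x along the 297 mm side (roughly world +y), z up. Flat top 7 mm up; lip round it 8 mm wide, 4 mm higher. The nested trays stand on its +x half, centred near x=+75 mm, y=0. Its -x half is free: the second tray belongs at x=-75 mm, y=0, its axes along the carrier's (about 8 mm to spare each way)
- lower_tray: lower of two identical loose dark grey kit trays; stays. Origin: centre of underside; x short side (along the carrier's x), y long side. Rim 137 x 171 mm, 38 mm up; foot 116 x 150 mm; walls splayed. Floor 2 mm up; 112 mm long in x; wide compartment y=+2 to +73 mm (middle +37), narrow one y=-18 to -73 mm (middle -45), parted by the grip; corner posts 9 mm square, 22 mm high. 0.22 kg
- upper_tray: second kit tray, same shape and frame, about 0.16 kg, nested in lower_tray 22 mm higher, same way round, resting on its posts with 1.8 mm play: pull straight up 30 mm. Hollow grip on each tray's floor at x=0, y=-8 mm: base 72 (x) x 20 (y) x 20 mm high; head above it 66 (x) x 11 mm (y), parallel sides, top 38 mm above the origin: pinch the head from above, closing along the tray's y
- loupe: eye loupe: short black waisted cup, 38 mm diameter at its widest, 36 mm high, standing on the table. Origin: centre of its underside, z up. About 25 g
- stamp: hand stamp: slim black waisted handle, 24 mm diameter near the top, 22 mm at the foot, narrowest 29 mm up, 60 mm high, standing upright. Origin: centre of its underside, z up. About 30 g
- solder_reel: reel of solder wire standing on its flange: flanges 56 mm diameter, 4 mm thick at bottom and top, core 44 mm, 40 mm high, axis upright. Origin: on the underside but beside the axis: the axis stands at y=+14 mm in its own frame. A thin wire end (without contact, ignore it) points to its -y, as far as y=-41 mm. About 0.2 kg
- dropper_bottle: small brown dropper bottle: body 33 mm diameter and 65 mm high, slim black rubber top, 102 mm high in all, standing upright. Origin: centre of its underside, z up. About 70 g
Mind the look-alikes: they are no part of the job. There is more than one size of the solder_reel; the job needs the larger. Of the things that look like the dropper_bottle, take the one that is farthest to the robot's left at the start.

How it is judged:
By the outcome, as a careful person would: the job done as asked, in the order asked, and still so for the second after the job is handed in, with the robot touching nothing.
It also fails if it takes over 134 s, if anything falls off the work surface, if the arm or the gripper's body presses on something with over 40 N, if the wrist force passes 120 N, or if a joint passes its speed limit or range.

## Working session

There is one attempt and no reset: what is moved stays moved. The work goes in short steps, Python scripts to look and compute and a tool call to move; the robot and the scene stay as the last step left them, time stands still between calls to the robot, and variables do not carry over. Pictures are saved under pics/ and viewed, at most 14 in all, crops included, and the job is handed in when it is done.

Besides the shell and the picture viewer there is one more tool, called after "Emit:" by a JSON object that holds its "op" and its "data", one argument or row to a line. step_arm: Moves the arm, as the interface text tells. Its arguments: {"type":"object","properties":{"steps":{"type":"array","items":{"type":"array","items":{"type":"number"}}},"force":{"type":"number"}},"required":["steps"]}

```bash
ls; mkdir -p pics; python3 - <<'E'
from workcell import *
import cv2
s=state();print(s)
for n in("side","top","wrist"):
    f=grab_frame(n);cv2.imwrite(f"pics/{n}0.png",f["image"])
    print(n,{k:v for k,v in f.items() if k!="image"})
E
```

```text
pics
{'time_s': 0.0, 'qpos': array([ 7.20774643e+01,  1.83504076e+01,  8.97053527e+01, -2.08321206e-03,
        7.20439425e+01, -1.14624244e+00]), 'qvel': array([-0.08301134, -0.0058657 ,  0.14252926, -0.07066704,  0.00914948,
       -0.01841471]), 'effort': array([-9.22303479e-04, -4.12457335e+01, -2.31975138e+01,  7.25967879e-02,
        4.58420464e-02, -1.27477792e-04]), 'ee_pos': array([165.82519673, 550.04769833, 213.13978485]), 'ee_rot': array([-1.79900277e+02, -1.42635783e-05,  1.63224351e+02]), 'force': array([-0.81355015, -0.88420829, -1.13888337]), 'torque': array([-0.00739977, -0.04511893, -0.00161992]), 'gripper_force': 0.0, 'gripper_width': 91.20390104220937}
side {'fovy': 44.9543917853028, 'cx': 320.41320367413414, 'cy': 203.38911441898566, 'dist': array([-0.08812723,  0.        ,  0.        ,  0.        ,  0.        ]), 'origin': array([  547.16141927, -1089.69264805,   595.57052558]), 'rotation': array([-1.19991702e+02,  9.91130412e-02,  1.29414691e+00])}
top {'fovy': 56.65631367402023, 'cx': 315.0494987168385, 'cy': 200.76629611458154, 'dist': array([-0.0565578,  0.       ,  0.       ,  0.       ,  0.       ]), 'origin': array([ 433.81977334, -111.28264206,  957.27806562]), 'rotation': array([-173.94992043,    0.58724132,  -90.64722171])}
wrist {'fovy': 67.38468502420395, 'cx': 323.5963242057944, 'cy': 199.56731175319584, 'dist': array([-0.0090093,  0.       ,  0.       ,  0.       ,  0.       ]), 'tool_from_camera': array([[-5.30431945e-04, -9.72288031e-01, -2.33785591e-01,
         6.62738671e+01],
       [ 9.99999570e-01, -3.37986897e-04, -8.63231568e-04,
         6.18748457e-01],
       [ 7.60293256e-04, -2.33785949e-01,  9.72287793e-01,
        -1.70257322e+02],
       [ 0.00000000e+00,  0.00000000e+00,  0.00000000e+00,
         1.00000000e+00]])}
```

View pics/top0.png

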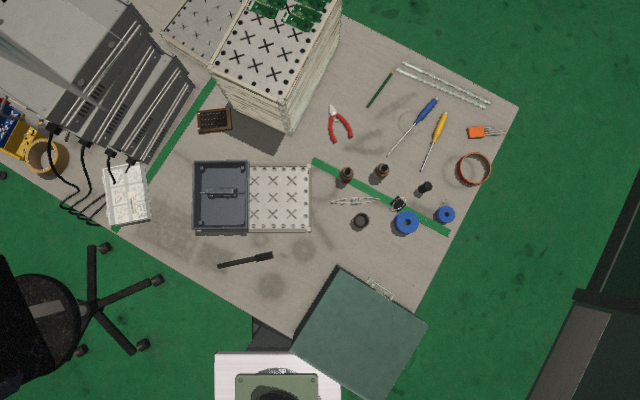

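View pics/side0.png

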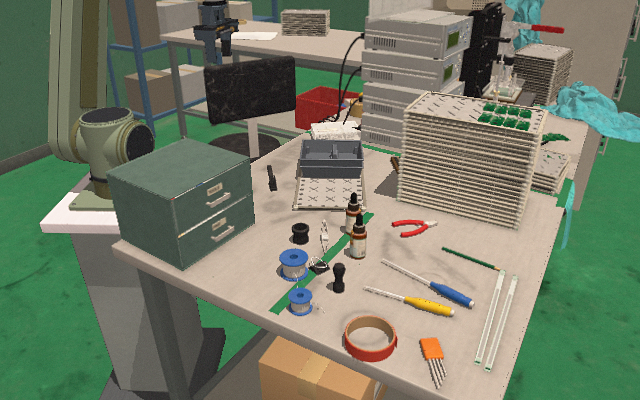

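Top view: nested trays at (220,195), free carrier half at (280,197), bottles at (346,175) (leftmost) and (382,170), loupe (360,221), large reel (405,223), small reel (445,214), stamp (424,188). Side view agrees: clip-like clutter sits at (318,266) near the reel.

```bash
cat > h.py <<'E'
from workcell import *
import cv2,numpy as np
from scipy.spatial.transform import Rotation as R
def cam(f,s=None):
    fl=200/np.tan(np.radians(f["fovy"]/2));K=np.array([[fl,0,f["cx"]],[0,fl,f["cy"]],[0,0,1]])
    if "origin" in f: return K,R.from_euler("xyz",f["rotation"],degrees=True).as_matrix(),np.array(f["origin"])
    T=np.eye(4);T[:3,:3]=R.from_euler("xyz",s["ee_rot"],degrees=True).as_matrix();T[:3,3]=s["ee_pos"]
    T=T@f["tool_from_camera"];return K,T[:3,:3],T[:3,3]
def ray(f,px,z,s=None):
    K,Rm,o=cam(f,s)
    n=cv2.undistortPoints(np.array(px,float).reshape(-1,1,2),K,f["dist"]).reshape(-1,2)
    d=np.c_[n,np.ones(len(n))]@Rm.T
    return o+d*((z-o[2])/d[:,2])[:,None]
def proj(f,P,s=None):
    K,Rm,o=cam(f,s);Pc=(np.array(P,float).reshape(-1,3)-o)@Rm
    return cv2.projectPoints(Pc,np.zeros(3),np.zeros(3),K,f["dist"])[0].reshape(-1,2)
E
python3 - <<'E'
from h import *
f=grab_frame("top");im=f["image"]
c=np.vstack([cv2.resize(im[145:255,180:480],None,fx=2.66,fy=2.66,interpolation=cv2.INTER_CUBIC),cv2.resize(grab_frame("wrist")["image"],(480,300))[:, :].repeat(1,0) if 0 else np.zeros((1,798,3),np.uint8)])
cv2.imwrite("pics/crop1.png",c)
for n,p,z in [("trayTL",(193,161),67),("trayTR",(248,161),67),("trayBR",(248,232),67),("trayBL",(193,232),67),("grip",(220,192),67),("carR",(311,164),11),("carRB",(311,233),11),("bot1",(346,175),60),("bot2",(382,170),60),("loupe",(360,220),36),("reel",(405,222),40),("small",(445,213),30),("stamp",(425,187),60),("clip",(398,204),10),("stack",(285,100),0),("instr",(135,160),0),("cab",(342,268),150)]:
    print(n,ray(f,p,z)[0].round(0))
E
```

```text
trayTL [631. 197.  67.]
trayTR [628.  60.  67.]
trayBR [455.  59.  67.]
trayBL [456. 192.  67.]
grip [553. 128.  67.]
carR [630. -93.  11.]
carRB [452. -91.  11.]
bot1 [ 592. -180.   60.]
bot2 [ 603. -268.   60.]
loupe [ 482. -214.   36.]
reel [ 476. -325.   40.]
small [ 497. -429.   30.]
stamp [ 560. -373.   60.]
clip [ 523. -316.   10.]
stack [809. -25.   0.]
instr [651. 378.   0.]
cab [ 373. -160.  150.]
```

View pics/crop1.png

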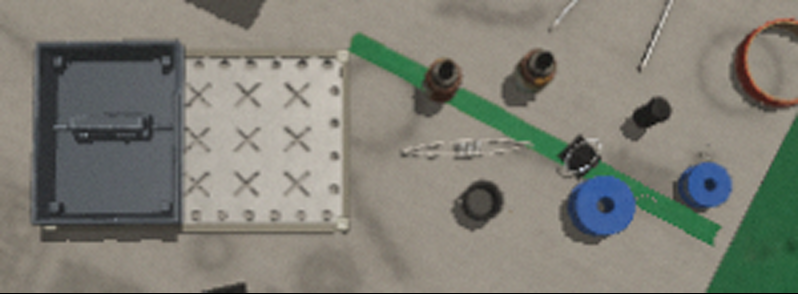

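View pics/wrist0.png

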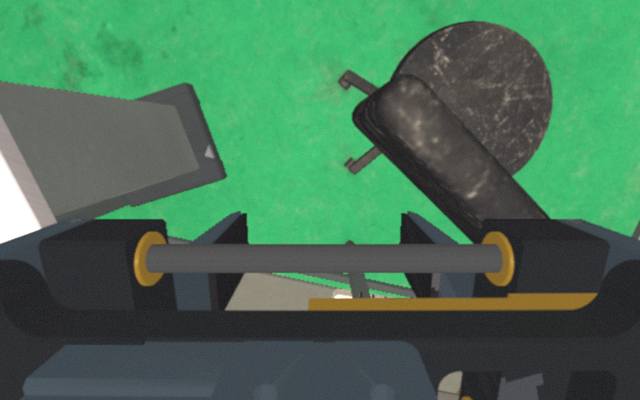

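Crop: nested trays with grip at crop (110,128), bottles (443,78)/(540,68), loupe (480,203), large reel (602,207), clip-like clutter right behind the reel at (580,157), stamp (652,110). The wrist view shows only floor and chair now, and its upper half is unobstructed.

```bash
cat >> h.py <<'E'
import json
def plan(wps,mm=45,deg=9,s=None):
    """wps: (x,y,z,yaw,hand[,mm[,holdrows]]) tool down; prints rows in tool axes"""
    s=s or state();p=np.array(s["ee_pos"]);Rm=R.from_euler("xyz",s["ee_rot"],degrees=True);rows=[]
    for w in wps:
        t=np.array(w[:3],float);Rt=R.from_euler("xyz",[180,0,w[3]],degrees=True)
        m=w[5] if len(w)>5 else mm
        n=int(max(1,np.ceil(np.linalg.norm(t-p)/m),np.ceil((Rm.inv()*Rt).magnitude()*57.3/deg)))
        for k in range(n):
            d=Rm.inv().apply((t-p)/(n-k)).round(1);rv=((Rm.inv()*Rt).as_rotvec(degrees=True)/(n-k)).round(1)
            p=p+Rm.apply(d);Rm=Rm*R.from_rotvec(rv,degrees=True)
            rows.append([*rv,*d,w[4]])
        rows+=[[0]*6+[w[4]]]*(w[6] if len(w)>6 else 0)
    while len(rows)%8: rows.append([0]*6+[wps[-1][4]])
    for i in range(0,len(rows),8):
        print(json.dumps([[int(v) if v==int(v) else float(v) for v in r] for r in rows[i:i+8]]))
E
python3 - <<'E'
from h import *
plan([(166,550,260,163,1),(550,50,240,90,1)],mm=55)
E
```

```text
[[-0.1, 0, 0.2, -0.2, -0.2, -46.6, 1], [0, 0, 6.1, -42.8, -30.5, 1.6, 1], [0, 0, 6.1, -45.8, -25.8, 1.7, 1], [0, 0, 6.1, -48.2, -20.8, 1.6, 1], [0, 0, 6.1, -50.2, -15.5, 1.7, 1], [0, 0, 6.1, -51.6, -10.1, 1.6, 1], [0, 0, 6.1, -52.3, -4.6, 1.7, 1], [0, 0, 6.1, -52.5, 1, 1.6, 1]]
[[0, 0, 6.1, -52.1, 6.6, 1.7, 1], [0, 0, 6.1, -51.1, 12.1, 1.6, 1], [0, 0, 6, -49.6, 17.4, 1.7, 1], [0, 0, 6.1, -47.5, 22.5, 1.6, 1], [0, 0, 6, -44.8, 27.5, 1.7, 1], [0, 0, 0, 0, 0, 0, 1], [0, 0, 0, 0, 0, 0, 1], [0, 0, 0, 0, 0, 0, 1]]
```

Emit:
{"op": "step_arm", "data": {
  "steps": [
    [0,0,0,0,0,-46,1],
    [0,0,6.1,-42.8,-30.5,1.6,1],
    [0,0,6.1,-45.8,-25.8,1.7,1],
    [0,0,6.1,-48.2,-20.8,1.6,1],
    [0,0,6.1,-50.2,-15.5,1.7,1],
    [0,0,6.1,-51.6,-10.1,1.6,1],
    [0,0,6.1,-52.3,-4.6,1.7,1],
    [0,0,6.1,-52.5,1,1.6,1]
  ]
}}

```text
time_s: 1.2
ee_pos: [391.8, 258.2, 248.4]
ee_rot: [180.0, -0.0, 120.3]
force: [0.4, 0.8, 0.4]
gripper_width: 91.3
gripper_force: 0.0
```

Emit:
{"op": "step_arm", "data": {
  "steps": [
    [0,0,6.1,-52.1,6.6,1.7,1],
    [0,0,6.1,-51.1,12.1,1.6,1],
    [0,0,6,-49.6,17.4,1.7,1],
    [0,0,6.1,-47.5,22.5,1.6,1],
    [0,0,6,-44.8,27.5,1.7,1],
    [0,0,0,0,0,0,1],
    [0,0,0,0,0,0,1],
    [0,0,0,0,0,0,1]
  ]
}}

```text
time_s: 2.2
ee_pos: [550.9, 52.9, 240.3]
ee_rot: [-180.0, -0.0, 90.3]
force: [0.6, 0.2, -0.3]
gripper_width: 91.2
gripper_force: 0.0
```

```bash
python3 - <<'E'
from h import *
s=state();f=grab_frame("wrist");cv2.imwrite("pics/w1.png",f["image"]);print(s["ee_pos"],s["ee_rot"],s["force"])
E
```

```text
[550.94016641  52.92792809 240.26185722] [-1.79985341e+02 -2.34288838e-02  9.03287779e+01] [ 0.55328997  0.24975752 -0.29714445]
```

View pics/w1.png

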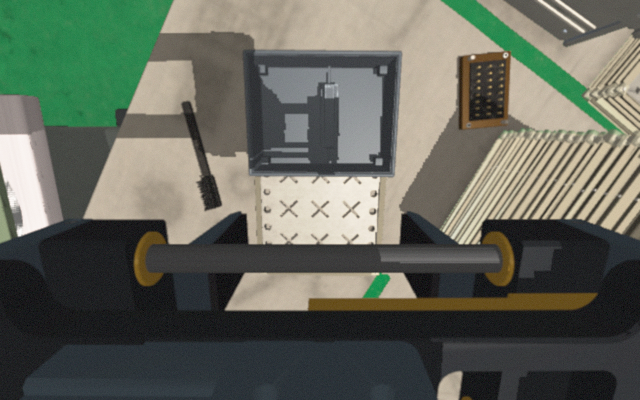

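Wrist view: upper tray rim corners about (245,51), (401,51), (396,176), (249,176); grip head around (329,82)–(330,165); carrier holes below it.

```bash
python3 - <<'E'
from h import *
s=state();f=grab_frame("wrist");im=f["image"]
hsv=cv2.cvtColor(im,cv2.COLOR_BGR2HSV)
P=ray(f,[(245,51),(401,51),(396.5,176),(249,176)],67,s);print(P.round(1));print(P.mean(0).round(1))
print("grip",ray(f,[(322,82),(338,82),(323,165),(339,165)],67,s).round(1))
print("carrier edges z11",ray(f,[(261,240),(381,240)],11,s).round(1))
c=cv2.resize(im[40:250,235:410],None,fx=2.8,fy=2.8,interpolation=cv2.INTER_CUBIC);cv2.imwrite("pics/w1c.png",c)
E
```

```text
[[466.5 197.2  67. ]
 [631.2 198.1  67. ]
 [634.6  64.9  67. ]
 [463.9  64.   67. ]]
[549.  131.1  67. ]
grip [[547.9 166.8  67. ]
 [565.2 166.8  67. ]
 [549.4  77.2  67. ]
 [567.8  77.3  67. ]]
carrier edges z11 [[462.  -36.5  11. ]
 [632.1 -35.6  11. ]]
```

View pics/w1c.png

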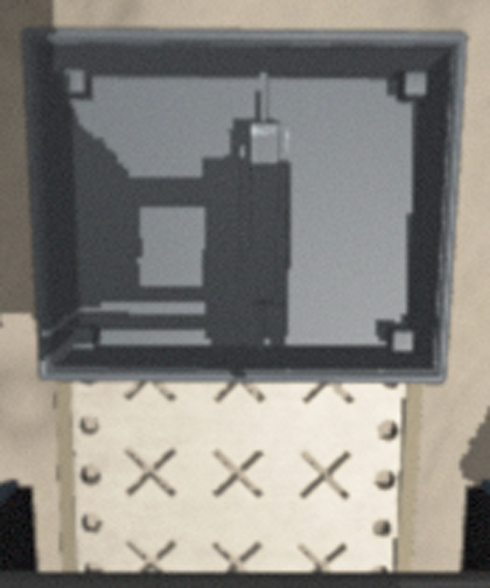

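```bash
python3 - <<'E'
from h import *
s=state();f=grab_frame("wrist")
P=ray(f,[(243.9,50.7),(401.8,50.7),(393.6,175.7),(250,175.7)],67,s);print(P.round(1),P.mean(0).round(1))
print("car outer",ray(f,[(255.4,238),(385,238),(261,238),(379.6,238)],11,s).round(1))
print("headtop",ray(f,[(324.3,88),(336,88)],67,s).round(1))
plan([(557,131,100,90.3,.6,50),(557,131,52.5,90.3,.6,20,2)])
E
```

```text
[[465.5 197.5  67. ]
 [632.1 198.4  67. ]
 [631.3  65.1  67. ]
 [465.2  64.3  67. ]] [548.5 131.3  67. ]
car outer [[454.3 -33.6  11. ]
 [637.7 -32.6  11. ]
 [462.3 -33.5  11. ]
 [630.1 -32.7  11. ]]
headtop [[550.6 160.6  67. ]
 [563.2 160.7  67. ]]
[[0, 0, 0, 19.5, 1.5, 35.1, 0.6], [0, 0, 0, 19.6, 1.5, 35.1, 0.6], [0, 0, 0, 19.5, 1.6, 35.1, 0.6], [0, 0, 0, 19.6, 1.5, 35.2, 0.6], [0, 0, 0, 0, 0, 15.8, 0.6], [0, 0, 0, 0, 0, 15.8, 0.6], [0, 0, 0, -0.1, 0, 15.9, 0.6], [0, 0, 0, 0, 0, 0, 0.6]]
[[0, 0, 0, 0, 0, 0, 0.6], [0, 0, 0, 0, 0, 0, 0.6], [0, 0, 0, 0, 0, 0, 0.6], [0, 0, 0, 0, 0, 0, 0.6], [0, 0, 0, 0, 0, 0, 0.6], [0, 0, 0, 0, 0, 0, 0.6], [0, 0, 0, 0, 0, 0, 0.6], [0, 0, 0, 0, 0, 0, 0.6]]
```

Emit:
{"op": "step_arm", "data": {
  "steps": [
    [0,0,0,19.5,1.2,35,0.6],
    [0,0,0,19.6,1.2,35,0.6],
    [0,0,0,19.5,1.3,35,0.6],
    [0,0,0,19.6,1.3,35,0.6],
    [0,0,0,0,0,10,0.6],
    [0,0,0,0,0,10,0.6],
    [0,0,0,0,0,0,0.6],
    [0,0,0,0,0,0,0.6]
  ]
}}

```text
time_s: 3.35
ee_pos: [557.2, 129.7, 81.3]
ee_rot: [179.9, -0.0, 90.2]
force: [0.1, 0.5, -0.2]
gripper_width: 54.7
gripper_force: 0.0
```

```bash
python3 - <<'E'
from h import *
s=state();f=grab_frame("wrist");cv2.imwrite("pics/w2.png",f["image"]);print(s["ee_pos"],s["ee_rot"],s["force"])
print(proj(f,[(s["ee_pos"][0]+d,131,z) for z in (67,49) for d in (-5.5,5.5)],s))
E
```

```text
[557.17972518 129.70615603  81.29746305] [ 1.79876997e+02 -2.54719601e-02  9.01841712e+01] [ 0.06869829  0.51760477 -0.16479935]
[[316.26244879 230.13855162]
 [333.2149229  230.16909625]
 [316.81085545 221.66466773]
 [332.36543068 221.69395942]]
```

View pics/w2.png

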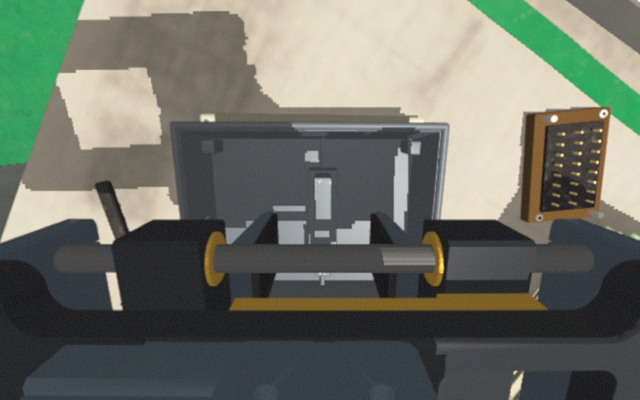

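Grip head at columns 315–331, centred between the fingers (262–385): aligned. Descend and pinch.

Emit:
{"op": "step_arm", "data": {
  "steps": [
    [0,0,0,1,-0.7,9.6,0.6],
    [0,0,0,0,0,9.6,0.6],
    [0,0,0,0,0,9.6,0.6],
    [0,0,0,0,0,0,0.6],
    [0,0,0,0,0,0,0],
    [0,0,0,0,0,0,0],
    [0,0,0,0,0,0,0],
    [0,0,0,0,0,0,0]
  ],
  "force": 40
}}

```text
time_s: 4.4
ee_pos: [555.8, 131.1, 51.5]
ee_rot: [180.0, -0.0, 90.2]
force: [0.1, 0.8, 0.1]
gripper_width: 17.3
gripper_force: 0.0
```

Emit:
{"op": "step_arm", "data": {
  "steps": [
    [0,0,0,0,0,0,0],
    [0,0,0,0,0,0,0],
    [0,0,0,0,0,0,0],
    [0,0,0,0,0,0,0],
    [0,0,0,0,0,-5,0],
    [0,0,0,0,0,-5,0],
    [0,0,0,0,0,0,0],
    [0,0,0,0,0,0,0]
  ]
}}

```text
time_s: 5.4
ee_pos: [555.5, 131.0, 61.3]
ee_rot: [-180.0, -0.0, 90.2]
force: [0.4, 0.1, -1.4]
gripper_width: 11.0
gripper_force: 40.0
```

```bash
python3 - <<'E'
from h import *
plan([(555.5,131,130,90.2,0,16),(556,-19,130,90.2,0,22),(556,-19,45,90.2,0,18)])
E
```

```text
[[0, 0, 0, 0, 0, -13.7, 0], [0, 0, 0, 0, 0, -13.7, 0], [0, 0, 0, 0, 0, -13.8, 0], [0, 0, 0, 0, 0, -13.7, 0], [0, 0, 0, 0, -0.1, -13.8, 0], [0, 0, 0, -21.4, 0, 0, 0], [0, 0, 0, -21.4, 0, 0, 0], [0, 0, 0, -21.4, 0, 0, 0]]
[[0, 0, 0, -21.5, 0, 0, 0], [0, 0, 0, -21.4, 0, 0, 0], [0, 0, 0, -21.5, 0, 0, 0], [0, 0, 0, -21.4, 0, 0, 0], [0, 0, 0, 0, 0, 17, 0], [0, 0, 0, 0, 0, 17, 0], [0, 0, 0, 0, 0, 17, 0], [0, 0, 0, 0, 0, 17, 0]]
[[0, 0, 0, 0, 0, 17, 0], [0, 0, 0, 0, 0, 0, 0], [0, 0, 0, 0, 0, 0, 0], [0, 0, 0, 0, 0, 0, 0], [0, 0, 0, 0, 0, 0, 0], [0, 0, 0, 0, 0, 0, 0], [0, 0, 0, 0, 0, 0, 0], [0, 0, 0, 0, 0, 0, 0]]
```

Emit:
{"op": "step_arm", "data": {
  "steps": [
    [0,0,0,0,0,-13.7,0],
    [0,0,0,0,0,-13.7,0],
    [0,0,0,0,0,-13.8,0],
    [0,0,0,0,0,-13.7,0],
    [0,0,0,0,0,-13.8,0],
    [0,0,0,-21.4,0,0,0],
    [0,0,0,-21.4,0,0,0],
    [0,0,0,-21.4,0,0,0]
  ]
}}

```text
time_s: 6.4
ee_pos: [555.3, 64.8, 129.4]
ee_rot: [-179.9, 0.0, 90.2]
force: [-0.3, 0.1, -0.9]
gripper_width: 10.8
gripper_force: 40.0
```

Emit:
{"op": "step_arm", "data": {
  "steps": [
    [0,0,0,-21.5,0,0,0],
    [0,0,0,-21.4,0,0,0],
    [0,0,0,-21.5,0,0,0],
    [0,0,0,-21.4,0,0,0],
    [0,0,0,0,0,0,0],
    [0,0,0,0,0,17,0],
    [0,0,0,0,0,17,0],
    [0,0,0,0,0,17,0]
  ]
}}

```text
time_s: 7.4
ee_pos: [555.8, -19.0, 78.2]
ee_rot: [-179.9, -0.0, 90.2]
force: [-0.5, 0.2, -1.3]
gripper_width: 10.7
gripper_force: 40.0
```

```bash
python3 - <<'E'
from h import *
s=state();print(s["ee_pos"],s["ee_rot"],s["force"],s["gripper_width"])
f=grab_frame("wrist")["image"];t=grab_frame("side");a=t["image"][110:240,240:420]
cv2.imwrite("pics/p1.png",np.vstack([f[20:260,40:600][:, :],cv2.resize(a,(560,404))[:330]]))
E
```

```text
[555.77747381 -18.95245565  78.15840578] [-1.79949363e+02 -2.58856682e-02  9.02041748e+01] [-0.45569064  0.17574834 -1.33797672] 10.684450174422496
```

View pics/p1.png

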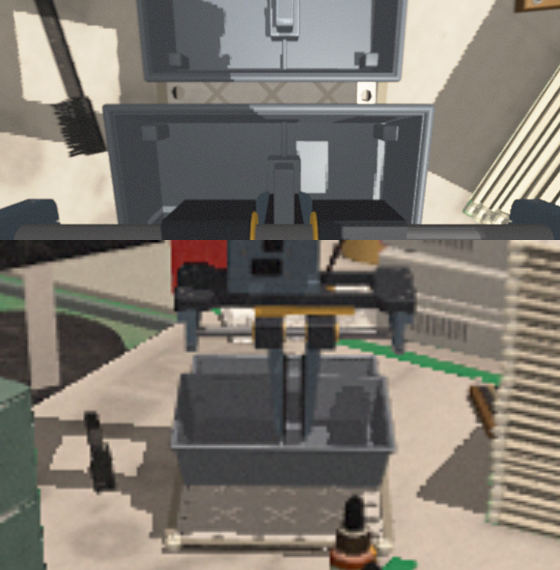

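The tray hangs level, aligned with the lower tray (rims centred at columns ~272 and ~269) and over the free carrier half. Lower it.

Emit:
{"op": "step_arm", "data": {
  "steps": [
    [0,0,0,0,0,12,0],
    [0,0,0,0,0,12,0],
    [0,0,0,0,0,12,0],
    [0,0,0,0,0,6,0],
    [0,0,0,0,0,4,0],
    [0,0,0,0,0,2,0],
    [0,0,0,0,0,0,0],
    [0,0,0,0,0,0,0]
  ]
}}

```text
time_s: 8.5
ee_pos: [556.5, -18.9, 31.3]
ee_rot: [180.0, -0.0, 90.2]
force: [-1.0, -1.1, -0.6]
gripper_width: 10.7
gripper_force: 40.0
```

Emit:
{"op": "step_arm", "data": {
  "steps": [
    [0,0,0,0,0,0,0],
    [0,0,0,0,0,1,0],
    [0,0,0,0,0,0,0],
    [0,0,0,0,0,0.7,0],
    [0,0,0,0,0,0,0],
    [0,0,0,0,0,0,0],
    [0,0,0,0,0,0,0],
    [0,0,0,0,0,0,0]
  ]
}}

```text
time_s: 9.5
ee_pos: [556.4, -18.9, 29.5]
ee_rot: [180.0, -0.0, 90.2]
force: [0.0, 0.6, 2.1]
gripper_width: 10.7
gripper_force: 40.0
```

```bash
python3 - <<'E'
from h import *
plan([(556.4,-18.9,29.5,90.2,.5,40,3),(556.4,-19,80,90.2,.5,25),(556,-19,200,90.2,.5,45),(450,-270,240,0,.5,45,1)])
E
```

```text
[[0, 0, 0, 0, 0, 0, 0.5], [0, 0, 0, 0, 0, 0, 0.5], [0, 0, 0, 0, 0, 0, 0.5], [0, 0, 0, 0, 0, 0, 0.5], [0, 0, 0, 0, 0, -16.8, 0.5], [0, 0, 0, -0.1, 0, -16.9, 0.5], [0, 0, 0, 0, 0, -16.8, 0.5], [0, 0, 0, 0, -0.1, -40, 0.5]]
[[0, 0, 0, 0, -0.1, -40, 0.5], [0, 0, 0, 0, -0.1, -40, 0.5], [0, 0, 8.2, -22.8, -9.7, -3.6, 0.5], [0, 0, 8.2, -23.9, -6.4, -3.6, 0.5], [0, 0, 8.2, -24.6, -2.9, -3.7, 0.5], [0, 0, 8.2, -24.8, 0.6, -3.6, 0.5], [0, 0, 8.2, -24.4, 4.2, -3.7, 0.5], [0, 0, 8.2, -23.6, 7.6, -3.6, 0.5]]
[[0, 0, 8.2, -22.2, 10.9, -3.7, 0.5], [0, 0, 8.2, -20.5, 13.9, -3.6, 0.5], [0, 0, 8.2, -18.3, 16.7, -3.7, 0.5], [0, 0, 8.2, -15.7, 19.2, -3.6, 0.5], [0, 0, 8.2, -12.8, 21.2, -3.7, 0.5], [0, 0, 0, 0, 0, 0, 0.5], [0, 0, 0, 0, 0, 0, 0.5], [0, 0, 0, 0, 0, 0, 0.5]]
```

Emit:
{"op": "step_arm", "data": {
  "steps": [
    [0,0,0,0,0,0,0.5],
    [0,0,0,0,0,0,0.5],
    [0,0,0,0,0,0,0.5],
    [0,0,0,0,0,0,0.5],
    [0,0,0,0,0,-16.8,0.5],
    [0,0,0,0,0,-16.9,0.5],
    [0,0,0,0,0,-16.8,0.5],
    [0,0,0,0,0,-40,0.5]
  ]
}}

```text
time_s: 10.5
ee_pos: [554.9, -18.9, 119.0]
ee_rot: [-179.8, -0.0, 90.2]
force: [-0.0, -1.0, -0.4]
gripper_width: 45.6
gripper_force: 0.0
```

Emit:
{"op": "step_arm", "data": {
  "steps": [
    [0,0,0,0,0,-40,0.5],
    [0,0,0,0,0,-40,0.5],
    [0,0,8.2,-22.8,-9.7,-3.6,0.5],
    [0,0,8.2,-23.9,-6.4,-3.6,0.5],
    [0,0,8.2,-24.6,-2.9,-3.7,0.5],
    [0,0,8.2,-24.8,0.6,-3.6,0.5],
    [0,0,8.2,-24.4,4.2,-3.7,0.5],
    [0,0,8.2,-23.6,7.6,-3.6,0.5]
  ]
}}

```text
time_s: 11.5
ee_pos: [498.0, -156.6, 221.7]
ee_rot: [-180.0, -0.0, 40.8]
force: [0.1, 0.1, 0.2]
gripper_width: 45.3
gripper_force: 0.0
```

Emit:
{"op": "step_arm", "data": {
  "steps": [
    [0,0,8.2,-22.2,10.9,-3.7,0.5],
    [0,0,8.2,-20.5,13.9,-3.6,0.5],
    [0,0,8.2,-18.3,16.7,-3.7,0.5],
    [0,0,8.2,-15.7,19.2,-3.6,0.5],
    [0,0,8.2,-12.8,21.2,-3.7,0.5],
    [0,0,0,0,0,0,0.5],
    [0,0,0,0,0,0,0.5],
    [0,0,0,0,0,0,0.5]
  ]
}}

```text
time_s: 12.5
ee_pos: [450.4, -269.1, 239.8]
ee_rot: [-180.0, 0.0, 0.1]
force: [0.3, -0.1, 0.6]
gripper_width: 45.8
gripper_force: 0.0
```

```bash
python3 - <<'E'
from h import *
s=state();print(s["ee_pos"],s["ee_rot"],s["force"])
f=grab_frame("wrist");cv2.imwrite("pics/w3raw.png",f["image"])
t=grab_frame("top");cv2.imwrite("pics/t3raw.png",t["image"])
a=cv2.resize(t["image"][150:240,180:320],(560,360),interpolation=cv2.INTER_CUBIC)
cv2.imwrite("pics/p2.png",np.vstack([cv2.resize(f["image"][0:225],(640,225)),np.hstack([a,np.zeros((360,80,3),np.uint8)])]))
E
```

```text
[ 450.41260576 -269.11843558  239.75299461] [-1.79967459e+02  9.67295090e-03  1.27732466e-01] [ 0.31905203 -0.13516724  0.58806581]
```

View pics/p2.png

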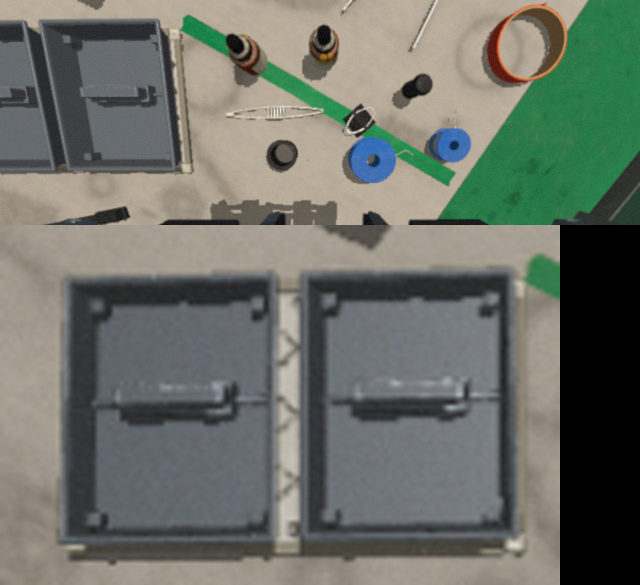

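Trays sit side by side, parallel, in the top crop. The wrist view gives: bottle (245,55), loupe (281,151), large reel hole (372,160), clip (360,120), stamp (417,87), small reel (453,145).

```bash
python3 - <<'E'
from h import *
im=cv2.imread("pics/w3raw.png");f=grab_frame("wrist");s=state()
t=cv2.imread("pics/t3raw.png");ft=grab_frame("top")
hsv=cv2.cvtColor(im,cv2.COLOR_BGR2HSV);ht=cv2.cvtColor(t,cv2.COLOR_BGR2HSV)
def blobs(m,lo,hi):
    for c in cv2.findContours(m,cv2.RETR_EXTERNAL,cv2.CHAIN_APPROX_NONE)[0]:
        a=cv2.contourArea(c)
        if lo<a<hi: yield c,a
for nm,h,g,r0 in(("W",hsv,(f,s),(0,215)),("T",ht,(ft,None),(150,240))):
  m=cv2.inRange(h,(100,120,40),(125,255,255));m[:r0[0]]=0;m[r0[1]:]=0
  for c,a in blobs(m,150,5000):
    x,y,w,hh=cv2.boundingRect(c);(u,v),r=cv2.minEnclosingCircle(c)
    P=ray(g[0],[(u,v),(u-r,v),(u+r,v)],40,g[1]);print(nm,"blue",(x,y,w,hh),P[0].round(1),"diam",np.linalg.norm(P[1]-P[2]).round(1))
  m=cv2.inRange(h,(0,0,0),(180,255,62));m[:r0[0]]=0;m[r0[1]:]=0
  for c,a in blobs(m,40,1500):
    x,y,w,hh=cv2.boundingRect(c)
    if nm=="W" and x>190 or nm=="T" and 320<x<460: print(nm,"dark",(x,y,w,hh),a,ray(g[0],[(x+w/2,y+hh/2)],36,g[1])[0].round(1))
print(ray(f,[(284,151),(283,151)],36,s).round(1))
print("stampTop",ray(f,[(424,82)],60,s).round(1),"foot",ray(f,[(406,94)],3,s).round(1))
print("bot tip",ray(f,[(234,39)],102,s).round(1),"foot",ray(f,[(258,68)],2,s).round(1),"clip",ray(f,[(360,119)],8,s).round(1))
cv2.imwrite("pics/c3.png",cv2.resize(im[20:190,220:440],None,fx=3.4,fy=3.4,interpolation=cv2.INTER_CUBIC))
E
```

```text
W blue (349, 137, 47, 45) [ 477.9 -327.8   40. ] diam 57.5
W blue (430, 129, 40, 33) [ 495.3 -421.9   40. ] diam 49.5
W dark (577, 152, 63, 63) 1072.5 [ 446.7 -632.6   36. ]
W dark (267, 141, 30, 29) 595.0 [ 481.3 -217.1   36. ]
W dark (344, 105, 27, 26) 267.0 [ 526.3 -309.4   36. ]
W dark (402, 75, 29, 24) 429.5 [ 561.8 -378.1   36. ]
W dark (240, 55, 19, 20) 60.0 [ 585.6 -182.6   36. ]
W dark (231, 45, 21, 17) 60.5 [ 598. -174.   36.]
W dark (312, 43, 23, 11) 46.5 [ 603.3 -268.4   36. ]
W dark (226, 34, 18, 20) 224.0 [ 608.  -167.2   36. ]
W dark (317, 26, 14, 20) 195.0 [ 616.4 -268.9   36. ]
T dark (340, 168, 11, 15) 52.5 [ 594.5 -180.2   36. ]
T dark (375, 165, 13, 13) 42.0 [ 603.6 -271.2   36. ]
T dark (423, 163, 35, 77) 76.5 [ 525.8 -417.1   36. ]
[[ 486.8 -219.7   36. ]
 [ 486.8 -218.5   36. ]]
stampTop [[ 564.  -378.9   60. ]] foot [[ 557.3 -374.8    3. ]]
bot tip [[ 595.9 -184.4  102. ]] foot [[ 588.5 -185.4    2. ]] clip [[ 525.9 -315.8    8. ]]
```

View pics/c3.png

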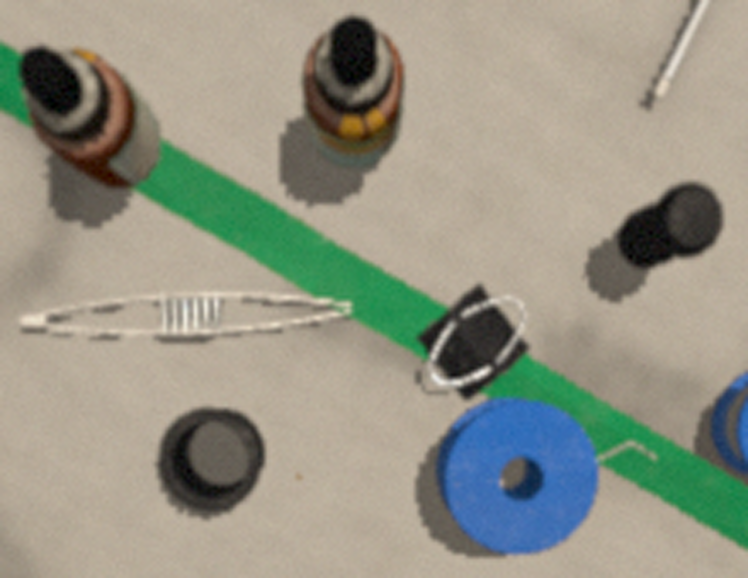

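```bash
python3 - <<'E'
from h import *
plan([(478,-328,110,0,.85,45),(478,-328,7,0,.85,26,1),(478,-328,7,0,0,20,6)])
E
```

```text
[[0, 0, 0, 6.9, 14.7, 32.5, 0.85], [0, 0, 0, 6.9, 14.6, 32.4, 0.85], [0, 0, 0, 6.9, 14.7, 32.5, 0.85], [0, 0, 0.1, 6.9, 14.6, 32.4, 0.85], [0, 0, 0, 0, 0, 25.8, 0.85], [0, 0, 0, 0, 0, 25.7, 0.85], [0, 0, 0, 0, 0, 25.8, 0.85], [0, 0, 0, 0, 0.1, 25.7, 0.85]]
[[0, 0, 0, 0, 0, 0, 0.85], [0, 0, 0, 0, 0, 0, 0], [0, 0, 0, 0, 0, 0, 0], [0, 0, 0, 0, 0, 0, 0], [0, 0, 0, 0, 0, 0, 0], [0, 0, 0, 0, 0, 0, 0], [0, 0, 0, 0, 0, 0, 0], [0, 0, 0, 0, 0, 0, 0]]
```

Emit:
{"op": "step_arm", "data": {
  "steps": [
    [0,0,0,6.9,14.7,32.5,0.85],
    [0,0,0,6.9,14.6,32.4,0.85],
    [0,0,0,6.9,14.7,32.5,0.85],
    [0,0,0.1,6.9,14.6,32.4,0.85],
    [0,0,0,0,0,25.8,0.85],
    [0,0,0,0,0,25.7,0.85],
    [0,0,0,0,0,25.8,0.85],
    [0,0,0,0,0,25.7,0.85]
  ],
  "force": 25
}}

```text
time_s: 13.7
ee_pos: [478.2, -328.4, 6.3]
ee_rot: [180.0, -0.0, -0.0]
force: [0.0, 0.4, -0.6]
gripper_width: 77.7
gripper_force: 0.0
```

Emit:
{"op": "step_arm", "data": {
  "steps": [
    [0,0,0,0,0,0,0.85],
    [0,0,0,0,0,0,0],
    [0,0,0,0,0,0,0],
    [0,0,0,0,0,0,0],
    [0,0,0,0,0,0,0],
    [0,0,0,0,0,0,0],
    [0,0,0,0,0,0,0],
    [0,0,0,0,0,0,0]
  ]
}}

```text
time_s: 14.7
ee_pos: [478.5, -329.0, 8.2]
ee_rot: [179.9, -0.1, -0.1]
force: [-1.2, -0.0, 5.9]
gripper_width: 53.5
gripper_force: 25.0
```

```bash
python3 - <<'E'
from h import *
s=state();print(s["ee_pos"],s["gripper_width"],s["gripper_force"],s["force"])
x,y,z=s["ee_pos"]
plan([(x,y,115,0,0,25),(510.5,131,115,0,0,30),(510.5,131,35,0,0,20),(510.5,131,17.5,0,0,9,2)],s=s)
E
```

```text
[ 478.54444156 -329.03341988    8.21015977] 53.48802290271849 25.00065984291723 [-1.19872519 -0.00753757  5.87959202]
[[0, 0, 0, 0, 0, -21.4, 0], [0, 0, 0, 0, 0, -21.3, 0], [0, 0, 0, 0.1, 0, -21.4, 0], [0, -0.1, 0, 0, 0.1, -21.3, 0], [0.1, 0, -0.1, 0.1, 0, -21.4, 0], [0, 0, 0, 2, -28.7, 0, 0], [0, 0, 0, 2, -28.8, 0, 0], [0, 0, 0, 2, -28.7, 0, 0]]
[[0, 0, 0, 2, -28.8, 0, 0], [0, 0, 0, 2, -28.7, 0, 0], [0, 0, 0, 2, -28.8, 0, 0], [0, 0, 0, 2, -28.7, 0, 0], [0, 0, 0, 2, -28.8, 0, 0], [0, 0, 0, 2, -28.7, 0, 0], [0, 0, 0, 2, -28.8, 0, 0], [0, 0, 0, 2, -28.7, 0, 0]]
[[0, 0, 0, 2, -28.8, 0, 0], [0, 0, 0, 2, -28.7, 0.1, 0], [0, 0, 0, 2, -28.8, 0, 0], [0, 0, 0, 2.1, -28.7, 0.1, 0], [0, 0, 0, 2, -28.8, 0, 0], [0, 0, 0, 0, 0, 16, 0], [0, 0, 0, 0, 0, 16, 0], [0, 0, 0, 0, 0, 16, 0]]
[[0, 0, 0, 0, 0, 16, 0], [0, 0, 0, 0, 0.1, 16, 0], [0, 0, 0, 0, 0, 8.8, 0], [0, 0, 0, 0, 0, 8.7, 0], [0, 0, 0, 0, 0, 0, 0], [0, 0, 0, 0, 0, 0, 0], [0, 0, 0, 0, 0, 0, 0], [0, 0, 0, 0, 0, 0, 0]]
```

Emit:
{"op": "step_arm", "data": {
  "steps": [
    [0,0,0,0,0,-5,0],
    [0,0,0,0,0,-10,0],
    [0,0,0,0,0,-15,0],
    [0,0,0,0,0,-20,0],
    [0,0,0,0,0,-20,0],
    [0,0,0,0,0,0,0],
    [0,0,0,0,0,0,0],
    [0,0,0,0,0,0,0]
  ]
}}

```text
time_s: 15.7
ee_pos: [477.2, -328.1, 76.2]
ee_rot: [-179.9, 0.1, -0.1]
force: [0.1, 0.2, -1.8]
gripper_width: 53.3
gripper_force: 25.0
```

```bash
python3 - <<'E'
from h import *
s=state();print(s["ee_pos"],s["gripper_width"],s["gripper_force"],s["force"])
f=grab_frame("wrist")["image"][100:320,200:450];t=grab_frame("side");u,v=proj(t,[(478,-329,80)])[0].astype(int);print(u,v)
a=t["image"][v-60:v+70,u-75:u+75]
cv2.imwrite("pics/p3.png",np.hstack([cv2.resize(f,(400,352)),cv2.resize(a,(400,352),interpolation=cv2.INTER_CUBIC)]))
E
```

```text
[ 477.24335573 -328.06131124   76.23314458] 53.33663124649202 24.999720957130194 [ 0.08304132  0.22364052 -1.81940234]
293 237
```

View pics/p3.png

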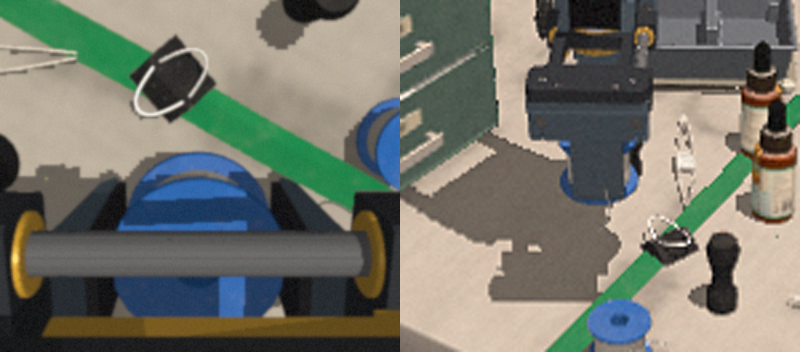

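Reel is held level between the fingers, clear of the clip. The lower flange stands just below the fingertips. Carry it to the lower tray.

```bash
python3 - <<'E'
from h import *
plan([(478,-328,115,0,0,25),(510.5,131,115,0,0,33),(510.5,131,35,0,0,20),(510.5,131,20,0,0,9,2)])
E
```

```text
[[0, 0, 0, 0.3, -0.1, -19.3, 0], [-0.1, 0.1, -0.1, 0.2, -0.2, -19.4, 0], [0, 0, 0, 2.3, -32.8, 0, 0], [0, 0, 0, 2.3, -32.8, 0, 0], [0, 0, 0, 2.3, -32.8, 0, 0], [0, 0, 0, 2.3, -32.8, 0, 0], [0, 0, 0, 2.4, -32.8, 0, 0], [0, 0, 0, 2.3, -32.8, 0, 0]]
[[0, 0, 0, 2.4, -32.8, 0, 0], [0, 0, 0, 2.3, -32.8, 0, 0], [0, 0, 0, 2.4, -32.8, -0.1, 0], [0, 0, 0, 2.3, -32.7, 0, 0], [0, 0, 0, 2.4, -32.8, -0.1, 0], [0, 0, 0, 2.3, -32.7, 0, 0], [0, 0, 0, 2.4, -32.8, -0.1, 0], [0, 0, 0, 2.3, -32.7, 0, 0]]
[[0, 0, 0, 0, 0, 20, 0], [0, 0, 0, 0, 0, 20, 0], [0, 0, 0, 0, -0.1, 20, 0], [0, 0, 0, 0, 0, 20, 0], [0, 0, 0, 0, 0, 7.5, 0], [0, 0, 0, 0, 0, 7.5, 0], [0, 0, 0, 0, 0, 0, 0], [0, 0, 0, 0, 0, 0, 0]]
```

Emit:
{"op": "step_arm", "data": {
  "steps": [
    [0,0,0,0.3,-0.1,-19.3,0],
    [0,0,0,0.2,-0.2,-19.4,0],
    [0,0,0,2.3,-32.8,0,0],
    [0,0,0,2.3,-32.8,0,0],
    [0,0,0,2.3,-32.8,0,0],
    [0,0,0,2.3,-32.8,0,0],
    [0,0,0,2.4,-32.8,0,0],
    [0,0,0,2.3,-32.8,0,0]
  ]
}}

```text
time_s: 16.8
ee_pos: [492.3, -130.3, 115.5]
ee_rot: [-180.0, 0.0, -0.1]
force: [0.4, 1.0, -1.5]
gripper_width: 53.2
gripper_force: 25.0
```

Emit:
{"op": "step_arm", "data": {
  "steps": [
    [0,0,0,2.4,-32.8,0,0],
    [0,0,0,2.3,-32.8,0,0],
    [0,0,0,2.4,-32.8,0,0],
    [0,0,0,2.3,-32.7,0,0],
    [0,0,0,2.4,-32.8,0,0],
    [0,0,0,2.3,-32.7,0,0],
    [0,0,0,2.4,-32.8,0,0],
    [0,0,0,2.3,-32.7,0,0]
  ]
}}

```text
time_s: 17.8
ee_pos: [511.4, 131.7, 115.4]
ee_rot: [180.0, 0.0, -0.1]
force: [-0.0, 0.6, -2.1]
gripper_width: 53.5
gripper_force: 25.0
```

Emit:
{"op": "step_arm", "data": {
  "steps": [
    [0,0,0,0,0,5,0],
    [0,0,0,0,0,20,0],
    [0,0,0,0,0,20,0],
    [0,0,0,0,0,15,0],
    [0,0,0,0,0,0,0],
    [0,0,0,0,0,0,0],
    [0,0,0,0,0,0,0],
    [0,0,0,0,0,0,0]
  ]
}}

```text
time_s: 18.8
ee_pos: [512.0, 130.7, 56.4]
ee_rot: [-180.0, -0.1, -0.1]
force: [0.4, 0.0, -2.5]
gripper_width: 53.0
gripper_force: 25.0
```

Emit:
{"op": "step_arm", "data": {
  "steps": [
    [0,0,0,-1,0,12,0],
    [0,0,0,0,0,12,0],
    [0,0,0,0,0,9,0],
    [0,0,0,0,0,4,0],
    [0,0,0,0,0,0,0],
    [0,0,0,0,0,0,0],
    [0,0,0,0,0,0,0],
    [0,0,0,0,0,0,0]
  ]
}}

```text
time_s: 19.8
ee_pos: [510.8, 130.7, 19.1]
ee_rot: [-180.0, -0.0, -0.1]
force: [-0.3, -0.4, -2.3]
gripper_width: 53.1
gripper_force: 25.0
```

Emit:
{"op": "step_arm", "data": {
  "steps": [
    [0,0,0,0,0,1,0],
    [0,0,0,0,0,0,0],
    [0,0,0,0,0,0,0],
    [0,0,0,0,0,0,0],
    [0,0,0,0,0,0,0],
    [0,0,0,0,0,0,0],
    [0,0,0,0,0,0,0],
    [0,0,0,0,0,0,0]
  ]
}}

```text
time_s: 20.8
ee_pos: [510.6, 130.6, 17.8]
ee_rot: [-180.0, 0.0, -0.1]
force: [0.2, -0.2, -2.1]
gripper_width: 52.8
gripper_force: 25.0
```

Emit:
{"op": "step_arm", "data": {
  "steps": [
    [0,0,0,0,0,0.8,0],
    [0,0,0,0,0,0,0],
    [0,0,0,0,0,0.5,0],
    [0,0,0,0,0,0,0],
    [0,0,0,0,0,0,0],
    [0,0,0,0,0,0,0],
    [0,0,0,0,0,0,0],
    [0,0,0,0,0,0,0]
  ]
}}

```text
time_s: 21.8
ee_pos: [510.7, 130.8, 17.4]
ee_rot: [-180.0, -0.0, -0.1]
force: [-2.4, -0.9, 7.2]
gripper_width: 53.1
gripper_force: 25.0
```

```bash
python3 - <<'E'
from h import *
s=state();x,y,z=s["ee_pos"]
plan([(x,y,z,0,.76,20,5),(x,y,90,0,.76,25),(x,y,150,0,.6,40),(592,-184,170,0,.6,50,1),(592,-184,42,0,.6,28,1),(592,-184,42,0,0,28,5)],s=s)
E
```

```text
[[0, 0, -0.1, 0, 0, 0, 0.76], [0, 0, 0, 0, 0, 0, 0.76], [0, 0, 0, 0, 0, 0, 0.76], [0, 0, 0, 0, 0, 0, 0.76], [0, 0, 0, 0, 0, 0, 0.76], [0, 0, 0, 0, 0, 0, 0.76], [0, 0, 0, 0, 0, -24.2, 0.76], [0, 0, 0, 0, 0, -24.2, 0.76]]
[[0, 0, 0, 0, 0, -24.2, 0.76], [0, 0, 0, 0, 0, -30, 0.6], [0, 0, 0, 0.1, 0, -30, 0.6], [0, 0, 0, 11.6, 45, -2.9, 0.6], [0, 0, 0, 11.6, 45, -2.9, 0.6], [0, 0, 0, 11.6, 44.9, -2.9, 0.6], [0, 0, 0, 11.6, 45, -2.8, 0.6], [0, 0, 0, 11.6, 44.9, -2.9, 0.6]]
[[0, 0, 0, 11.6, 45, -2.8, 0.6], [0, 0, 0, 11.5, 44.9, -2.9, 0.6], [0, 0, 0, 0, 0, 0, 0.6], [0, 0, 0, 0, 0, 25.6, 0.6], [0, 0, 0, 0, 0, 25.6, 0.6], [0, 0, 0, 0, 0, 25.6, 0.6], [0, 0, 0, 0, 0, 25.6, 0.6], [0, 0, 0, -0.1, 0.1, 25.6, 0.6]]
[[0, 0, 0, 0, 0, 0, 0.6], [0, 0, 0, 0, 0, 0, 0], [0, 0, 0, 0, 0, 0, 0], [0, 0, 0, 0, 0, 0, 0], [0, 0, 0, 0, 0, 0, 0], [0, 0, 0, 0, 0, 0, 0], [0, 0, 0, 0, 0, 0, 0], [0, 0, 0, 0, 0, 0, 0]]
```

Emit:
{"op": "step_arm", "data": {
  "steps": [
    [0,0,0,0,0,0,0.76],
    [0,0,0,0,0,0,0.76],
    [0,0,0,0,0,0,0.76],
    [0,0,0,0,0,0,0.76],
    [0,0,0,0,0,0,0.76],
    [0,0,0,0,0,0,0.76],
    [0,0,0,0,0,-24.2,0.76],
    [0,0,0,0,0,-24.2,0.76]
  ]
}}

```text
time_s: 22.8
ee_pos: [510.4, 130.6, 65.2]
ee_rot: [180.0, 0.1, -0.1]
force: [0.7, -0.3, -0.1]
gripper_width: 69.0
gripper_force: 0.0
```

Emit:
{"op": "step_arm", "data": {
  "steps": [
    [0,0,0,0,0,-24.2,0.76],
    [0,0,0,0,0,-30,0.7],
    [0,0,0,0,0,-30,0.7],
    [0,0,0,7,45,-2.9,0.7],
    [0,0,0,7,45,-2.9,0.7],
    [0,0,0,7,44.9,-2.9,0.7],
    [0,0,0,7,45,-2.8,0.7],
    [0,0,0,7,44.9,-2.9,0.7]
  ]
}}

```text
time_s: 23.8
ee_pos: [545.4, -95.7, 163.7]
ee_rot: [-180.0, -0.0, -0.1]
force: [0.5, -0.3, 0.6]
gripper_width: 64.0
gripper_force: 0.0
```

Emit:
{"op": "step_arm", "data": {
  "steps": [
    [0,0,0,0,45,-2.8,0.7],
    [0,0,0,0,43,-2.9,0.7],
    [0,0,0,0,0,0,0.7],
    [0,0,0,0,0,0,0.7],
    [0,0,0,0,0,0,0.7],
    [0,0,0,0,0,0,0.7],
    [0,0,0,0,0,0,0.7],
    [0,0,0,0,0,0,0.7]
  ]
}}

```text
time_s: 24.8
ee_pos: [545.3, -181.9, 169.3]
ee_rot: [-180.0, -0.0, -0.0]
force: [-0.3, -0.4, -0.3]
gripper_width: 64.0
gripper_force: 0.0
```

```bash
python3 - <<'E'
from h import *
s=state();print(s["ee_pos"],s["ee_rot"],s["force"])
f=grab_frame("wrist");im=f["image"]
t=grab_frame("top")["image"]
for p in [(592,-184,102),(592,-184,65),(592,-184,0)]: print(proj(f,[p],s))
# two-pixel test: shoulder/rubber
a=cv2.resize(im[20:220,220:420],(560,560))
b=cv2.resize(t[150:245,185:255],(230,312),interpolation=cv2.INTER_CUBIC)
o=np.zeros((560,800,3),np.uint8);o[:,:560]=a;o[:312,565:795]=b;cv2.imwrite("pics/p4.png",o)
E
```

```text
[ 545.28051836 -181.88850369  169.25228561] [-1.7999573e+02 -3.4587937e-03 -4.8018735e-02] [-0.30858303 -0.43447652 -0.29788168]
[[327.12126316 150.97458981]]
[[326.62302355 147.8732246 ]]
[[326.00746286 144.0417701 ]]
```

View pics/p4.png

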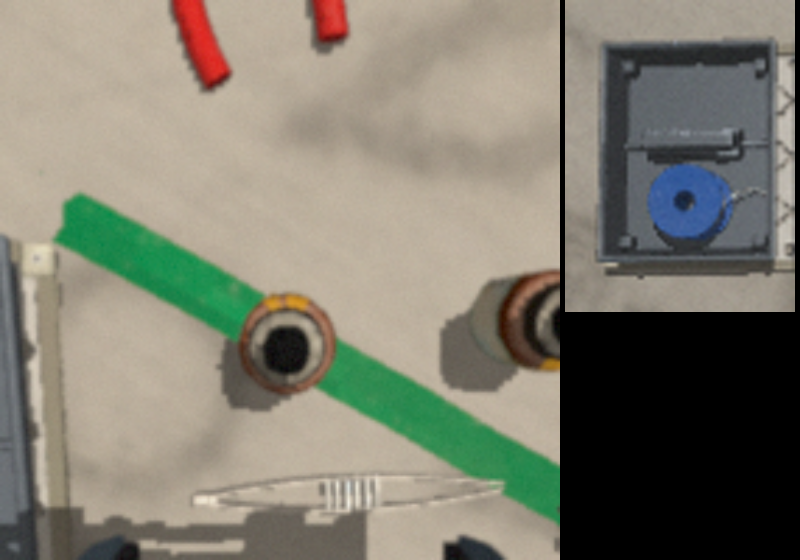

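The bottle's top is at image (322.5,144.6), so it stands at about (597,-180.5). The top crop shows the reel upright in the wide compartment.

```bash
python3 - <<'E'
from h import *
plan([(596,-180.5,150,0,.7,40),(596,-180.5,42,0,.7,28,1),(596,-180.5,42,0,0,28,6)])
E
```

```text
[[0, 0, 0, 25.4, -0.8, 9.6, 0.7], [0, 0, -0.1, 25.3, -0.8, 9.6, 0.7], [0, 0, 0, 0, 0, 27, 0.7], [0, 0, 0, 0, 0, 27, 0.7], [0, 0, 0, 0, 0, 27, 0.7], [0, 0, 0, 0, 0, 27, 0.7], [0, 0, 0, 0, 0, 0, 0.7], [0, 0, 0, 0, 0, 0, 0]]
[[0, 0, 0, 0, 0, 0, 0], [0, 0, 0, 0, 0, 0, 0], [0, 0, 0, 0, 0, 0, 0], [0, 0, 0, 0, 0, 0, 0], [0, 0, 0, 0, 0, 0, 0], [0, 0, 0, 0, 0, 0, 0], [0, 0, 0, 0, 0, 0, 0], [0, 0, 0, 0, 0, 0, 0]]
```

Emit:
{"op": "step_arm", "data": {
  "steps": [
    [0,0,0,25.4,-0.8,9.6,0.7],
    [0,0,0,25.3,-0.8,9.6,0.7],
    [0,0,0,0,0,27,0.7],
    [0,0,0,0,0,27,0.7],
    [0,0,0,0,0,27,0.7],
    [0,0,0,0,0,27,0.7],
    [0,0,0,0,0,0,0.7],
    [0,0,0,0,0,0,0]
  ],
  "force": 15
}}

```text
time_s: 25.9
ee_pos: [596.7, -180.9, 43.0]
ee_rot: [180.0, -0.1, -0.1]
force: [0.8, 0.1, 0.4]
gripper_width: 56.5
gripper_force: 0.0
```

Emit:
{"op": "step_arm", "data": {
  "steps": [
    [0,0,0,0,0,0,0],
    [0,0,0,0,0,0,0],
    [0,0,0,0,0,0,0],
    [0,0,0,0,0,0,0],
    [0,0,0,0,0,0,0],
    [0,0,0,0,0,0,0],
    [0,0,0,0,0,0,0],
    [0,0,0,0,0,0,0]
  ]
}}

```text
time_s: 26.9
ee_pos: [596.4, -180.7, 42.8]
ee_rot: [180.0, -0.1, -0.1]
force: [0.6, 0.6, 5.7]
gripper_width: 31.7
gripper_force: 15.0
```

```bash
python3 - <<'E'
from h import *
s=state();x,y,z=s["ee_pos"];print(s["ee_pos"])
plan([(x,y,150,0,0,22),(593,131,150,0,0,30),(593,131,56,0,0,20,2)],s=s)
E
```

```text
[ 596.38013681 -180.70192112   42.78419288]
[[0, 0, 0, 0, 0, -21.4, 0], [0, 0, 0, 0, 0, -21.5, 0], [0, 0, 0, 0, 0, -21.4, 0], [0, 0, 0, 0.1, 0, -21.5, 0], [0, -0.1, -0.1, 0, 0, -21.4, 0], [0, 0, 0, -0.3, -28.3, 0, 0], [0, 0, 0, -0.3, -28.3, 0, 0], [0, 0, 0, -0.3, -28.3, 0, 0]]
[[0, 0, 0, -0.3, -28.3, 0, 0], [0, 0, 0, -0.3, -28.4, 0, 0], [0, 0, 0, -0.3, -28.3, 0, 0], [0, 0, 0, -0.3, -28.4, 0, 0], [0, 0, 0, -0.3, -28.3, 0, 0], [0, 0, 0, -0.3, -28.4, 0, 0], [0, 0, 0, -0.3, -28.3, 0, 0], [0, 0, 0, -0.2, -28.4, -0.1, 0]]
[[0, 0, 0, 0, 0, 18.8, 0], [0, 0, 0, 0, 0, 18.8, 0], [0, 0, 0, 0, 0, 18.8, 0], [0, 0, 0, 0, 0, 18.8, 0], [0, 0, 0, 0, 0, 18.8, 0], [0, 0, 0, 0, 0, 0, 0], [0, 0, 0, 0, 0, 0, 0], [0, 0, 0, 0, 0, 0, 0]]
```

Emit:
{"op": "step_arm", "data": {
  "steps": [
    [0,0,0,0,0,-21.4,0],
    [0,0,0,0,0,-21.5,0],
    [0,0,0,0,0,-21.4,0],
    [0,0,0,0,0,-21.5,0],
    [0,0,0,0,0,-21.4,0],
    [0,0,0,-0.3,-28.3,0,0],
    [0,0,0,-0.3,-28.3,0,0],
    [0,0,0,-0.3,-28.3,0,0]
  ]
}}

```text
time_s: 27.9
ee_pos: [594.6, -95.0, 148.5]
ee_rot: [-180.0, 0.1, -0.1]
force: [-0.4, 0.9, -1.3]
gripper_width: 31.8
gripper_force: 15.0
```

Emit:
{"op": "step_arm", "data": {
  "steps": [
    [0,0,0,-0.3,-28.3,0,0],
    [0,0,0,-0.3,-28.4,0,0],
    [0,0,0,-0.3,-28.3,0,0],
    [0,0,0,-0.3,-28.4,0,0],
    [0,0,0,-0.3,-28.3,0,0],
    [0,0,0,-0.3,-28.4,0,0],
    [0,0,0,-0.3,-28.3,0,0],
    [0,0,0,-0.2,-28.4,0,0]
  ]
}}

```text
time_s: 28.9
ee_pos: [592.6, 131.8, 148.4]
ee_rot: [180.0, 0.1, -0.1]
force: [0.3, 0.0, -0.8]
gripper_width: 31.8
gripper_force: 15.0
```

Emit:
{"op": "step_arm", "data": {
  "steps": [
    [0,0,0,0,0,0,0],
    [0,0,0,0,0,18.8,0],
    [0,0,0,0,0,18.8,0],
    [0,0,0,0,0,18.8,0],
    [0,0,0,0,0,18.8,0],
    [0,0,0,0,0,18,0],
    [0,0,0,0,0,0,0],
    [0,0,0,0,0,0,0]
  ]
}}

```text
time_s: 29.9
ee_pos: [593.6, 130.5, 56.5]
ee_rot: [180.0, -0.0, -0.1]
force: [-0.5, 0.2, -0.9]
gripper_width: 31.7
gripper_force: 15.0
```

Emit:
{"op": "step_arm", "data": {
  "steps": [
    [0,0,0,0,0,2.5,0],
    [0,0,0,0,0,0,0],
    [0,0,0,0,0,1,0],
    [0,0,0,0,0,0,0],
    [0,0,0,0,0,0.7,0],
    [0,0,0,0,0,0,0],
    [0,0,0,0,0,0,0],
    [0,0,0,0,0,0,0]
  ]
}}

```text
time_s: 30.9
ee_pos: [593.3, 131.1, 52.0]
ee_rot: [-180.0, -0.0, -0.1]
force: [-0.1, 0.9, 1.6]
gripper_width: 31.6
gripper_force: 15.0
```

Emit:
{"op": "step_arm", "data": {
  "steps": [
    [0,0,0,0,0,0.3,0],
    [0,0,0,0,0,0,0],
    [0,0,0,0,0,0,0.65],
    [0,0,0,0,0,0,0.65],
    [0,0,0,0,0,0,0.65],
    [0,0,0,0,0,0,0.65],
    [0,0,0,0,0,0,0.65],
    [0,0,0,0,0,0,0.65]
  ]
}}

```text
time_s: 31.9
ee_pos: [593.1, 131.0, 51.5]
ee_rot: [-180.0, 0.0, -0.1]
force: [0.1, -0.4, -0.4]
gripper_width: 59.7
gripper_force: 0.0
```

```bash
python3 - <<'E'
from h import *
s=state();x,y,z=s["ee_pos"];print(s["ee_pos"])
plan([(x,y,190,0,.7,32),(482,-216,150,0,.7,55),(482,-216,6,0,.7,28,1),(482,-216,6,0,0,28,6)],s=s)
E
```

```text
[593.129454   131.02617075  51.51816258]
[[0, 0, 0, 0, 0, -27.7, 0.7], [0, 0, 0, 0, 0, -27.7, 0.7], [0, 0, 0, 0, 0, -27.7, 0.7], [0, 0, 0, 0, 0, -27.7, 0.7], [0, 0, -0.1, 0, 0, -27.7, 0.7], [0, 0, 0, -15.9, 49.6, 5.7, 0.7], [0, 0, 0, -15.9, 49.6, 5.7, 0.7], [0, 0, 0, -15.9, 49.6, 5.7, 0.7]]
[[0, 0, 0, -15.9, 49.5, 5.7, 0.7], [0, 0, 0, -15.9, 49.6, 5.7, 0.7], [0, 0, 0, -15.9, 49.5, 5.8, 0.7], [0, 0, 0, -15.9, 49.6, 5.7, 0.7], [0, 0, 0, 0, 0, 24, 0.7], [0, 0, 0, 0, 0, 24, 0.7], [0, 0, 0, 0, 0, 24, 0.7], [0, 0, 0, 0, 0, 24, 0.7]]
[[0, 0, 0, 0, 0, 24, 0.7], [0, 0, 0, 0, 0, 24, 0.7], [0, 0, 0, 0, 0, 0, 0.7], [0, 0, 0, 0, 0, 0, 0], [0, 0, 0, 0, 0, 0, 0], [0, 0, 0, 0, 0, 0, 0], [0, 0, 0, 0, 0, 0, 0], [0, 0, 0, 0, 0, 0, 0]]
[[0, 0, 0, 0, 0, 0, 0], [0, 0, 0, 0, 0, 0, 0], [0, 0, 0, 0, 0, 0, 0], [0, 0, 0, 0, 0, 0, 0], [0, 0, 0, 0, 0, 0, 0], [0, 0, 0, 0, 0, 0, 0], [0, 0, 0, 0, 0, 0, 0], [0, 0, 0, 0, 0, 0, 0]]
```

Emit:
{"op": "step_arm", "data": {
  "steps": [
    [0,0,0,0,0,-27.7,0.7],
    [0,0,0,0,0,-27.7,0.7],
    [0,0,0,0,0,-27.7,0.7],
    [0,0,0,0,0,-27.7,0.7],
    [0,0,0,0,0,-27.7,0.7],
    [0,0,0,-15.9,49.6,5.7,0.7],
    [0,0,0,-15.9,49.6,5.7,0.7],
    [0,0,0,-15.9,49.6,5.7,0.7]
  ]
}}

```text
time_s: 32.9
ee_pos: [544.7, -19.0, 172.9]
ee_rot: [180.0, -0.0, -0.0]
force: [1.0, 0.3, -0.3]
gripper_width: 63.6
gripper_force: 0.0
```

Emit:
{"op": "step_arm", "data": {
  "steps": [
    [0,0,0,-15.9,49.5,5.7,0.7],
    [0,0,0,-15.9,49.6,5.7,0.7],
    [0,0,0,-15.9,49.5,5.8,0.7],
    [0,0,0,-15.9,49.6,5.7,0.7],
    [0,0,0,0,0,0,0.7],
    [0,0,0,0,0,24,0.7],
    [0,0,0,0,0,24,0.7],
    [0,0,0,0,0,24,0.7]
  ]
}}

```text
time_s: 33.9
ee_pos: [481.9, -214.8, 77.6]
ee_rot: [-180.0, -0.0, -0.0]
force: [-0.3, 0.1, 0.1]
gripper_width: 63.8
gripper_force: 0.0
```

Emit:
{"op": "step_arm", "data": {
  "steps": [
    [0,0,0,0,0,24,0.7],
    [0,0,0,0,0,24,0.7],
    [0,0,0,0,0,23,0.7],
    [0,0,0,0,0,0,0.7],
    [0,0,0,0,0,0,0.7],
    [0,0,0,0,0,0,0],
    [0,0,0,0,0,0,0],
    [0,0,0,0,0,0,0]
  ],
  "force": 10
}}

```text
time_s: 34.9
ee_pos: [481.6, -215.9, 7.4]
ee_rot: [180.0, -0.0, -0.1]
force: [0.5, -0.1, 0.3]
gripper_width: 36.4
gripper_force: 4.8
```

Emit:
{"op": "step_arm", "data": {
  "steps": [
    [0,0,0,0,0,0,0],
    [0,0,0,0,0,0,0],
    [0,0,0,0,0,0,0],
    [0,0,0,0,0,0,0],
    [0,0,0,0,0,0,0],
    [0,0,0,0,0,0,0],
    [0,0,0,0,0,0,0],
    [0,0,0,0,0,0,0]
  ]
}}

```text
time_s: 35.9
ee_pos: [481.6, -216.0, 7.4]
ee_rot: [180.0, -0.0, -0.1]
force: [-0.7, -0.2, 6.2]
gripper_width: 36.5
gripper_force: 10.0
```

```bash
python3 - <<'E'
from h import *
s=state();x,y,z=s["ee_pos"];print(s["ee_pos"])
plan([(x,y,100,0,0,20),(511,-19,100,0,0,25),(511,-19,20,0,0,18,2)],s=s)
E
```

```text
[ 481.58651826 -216.00205995    7.35395199]
[[0, 0, 0, 0, 0, -18.5, 0], [0, 0, 0, 0, 0, -18.5, 0], [0, 0, 0, 0, 0, -18.5, 0], [0, 0, 0, 0, 0, -18.6, 0], [0, 0, -0.1, 0, 0, -18.5, 0], [0, 0, 0, 3.7, -24.6, 0, 0], [0, 0, 0, 3.7, -24.6, 0, 0], [0, 0, 0, 3.7, -24.6, 0, 0]]
[[0, 0, 0, 3.7, -24.6, 0, 0], [0, 0, 0, 3.7, -24.6, 0, 0], [0, 0, 0, 3.7, -24.7, 0, 0], [0, 0, 0, 3.7, -24.6, 0, 0], [0, 0, 0, 3.6, -24.7, -0.1, 0], [0, 0, 0, 0, 0, 16, 0], [0, 0, 0, 0, 0, 16, 0], [0, 0, 0, 0, 0, 16, 0]]
[[0, 0, 0, 0, 0, 16, 0], [0, 0, 0, 0, 0, 16, 0], [0, 0, 0, 0, 0, 0, 0], [0, 0, 0, 0, 0, 0, 0], [0, 0, 0, 0, 0, 0, 0], [0, 0, 0, 0, 0, 0, 0], [0, 0, 0, 0, 0, 0, 0], [0, 0, 0, 0, 0, 0, 0]]
```

Emit:
{"op": "step_arm", "data": {
  "steps": [
    [0,0,0,0,0,-18.5,0],
    [0,0,0,0,0,-18.5,0],
    [0,0,0,0,0,-18.5,0],
    [0,0,0,0,0,-18.6,0],
    [0,0,0,0,0,-18.5,0],
    [0,0,0,3.7,-24.6,0,0],
    [0,0,0,3.7,-24.6,0,0],
    [0,0,0,3.7,-24.6,0,0]
  ]
}}

```text
time_s: 36.9
ee_pos: [492.3, -141.2, 99.1]
ee_rot: [-180.0, 0.1, -0.1]
force: [-0.0, -0.5, -0.6]
gripper_width: 36.7
gripper_force: 10.0
```

Emit:
{"op": "step_arm", "data": {
  "steps": [
    [0,0,0,3.7,-24.6,0,0],
    [0,0,0,3.7,-24.6,0,0],
    [0,0,0,3.7,-24.7,0,0],
    [0,0,0,3.7,-24.6,0,0],
    [0,0,0,3.6,-24.7,0,0],
    [0,0,0,0,0,0,0],
    [0,0,0,0,0,16,0],
    [0,0,0,0,0,16,0]
  ]
}}

```text
time_s: 37.9
ee_pos: [510.9, -19.6, 67.1]
ee_rot: [180.0, 0.0, -0.1]
force: [0.2, -0.5, -0.7]
gripper_width: 36.5
gripper_force: 10.0
```

Emit:
{"op": "step_arm", "data": {
  "steps": [
    [0,0,0,0,0,16,0],
    [0,0,0,0,0,16,0],
    [0,0,0,0,0,14,0],
    [0,0,0,0,0,0,0],
    [0,0,0,0,0,0,0],
    [0,0,0,0,0,0,0],
    [0,0,0,0,0,0,0],
    [0,0,0,0,0,0,0]
  ]
}}

```text
time_s: 38.9
ee_pos: [511.3, -18.8, 21.9]
ee_rot: [-180.0, -0.0, -0.1]
force: [-0.5, -0.8, -0.1]
gripper_width: 36.3
gripper_force: 10.0
```

Emit:
{"op": "step_arm", "data": {
  "steps": [
    [0,0,0,0,0,2.5,0],
    [0,0,0,0,0,0,0],
    [0,0,0,0,0,1.5,0],
    [0,0,0,0,0,0,0],
    [0,0,0,0,0,1,0],
    [0,0,0,0,0,0,0],
    [0,0,0,0,0,0,0],
    [0,0,0,0,0,0,0]
  ]
}}

```text
time_s: 39.9
ee_pos: [511.2, -18.8, 16.7]
ee_rot: [-180.0, -0.0, -0.1]
force: [-0.3, -0.6, 1.1]
gripper_width: 36.4
gripper_force: 10.0
```

Emit:
{"op": "step_arm", "data": {
  "steps": [
    [0,0,0,0,0,0.5,0],
    [0,0,0,0,0,0,0],
    [0,0,0,0,0,0,0.7],
    [0,0,0,0,0,0,0.7],
    [0,0,0,0,0,0,0.7],
    [0,0,0,0,0,0,0.7],
    [0,0,0,0,0,0,0.7],
    [0,0,0,0,0,0,0.7]
  ]
}}

```text
time_s: 40.9
ee_pos: [511.2, -18.8, 16.1]
ee_rot: [-180.0, -0.0, -0.1]
force: [0.5, 0.3, 0.2]
gripper_width: 63.8
gripper_force: 0.0
```

```bash
python3 - <<'E'
from h import *
s=state();x,y,z=s["ee_pos"];print(s["ee_pos"],s["gripper_width"])
plan([(x,y,150,0,.7,32),(508,-377,150,0,.6,55,2)],s=s)
E
```

```text
[511.15521572 -18.8191771   16.12817571] 63.832968894507346
[[0, 0, 0, 0, 0, -26.8, 0.7], [0, 0, 0, 0, 0, -26.8, 0.7], [0, 0, 0, 0, 0, -26.8, 0.7], [0, 0, 0, 0, 0, -26.7, 0.7], [0, 0, -0.1, 0, 0, -26.8, 0.7], [0, 0, 0, -0.5, 51.2, 0, 0.6], [0, 0, 0, -0.5, 51.2, 0, 0.6], [0, 0, 0, -0.5, 51.2, 0, 0.6]]
[[0, 0, 0, -0.5, 51.1, 0, 0.6], [0, 0, 0, -0.4, 51.2, 0, 0.6], [0, 0, 0, -0.5, 51.1, 0, 0.6], [0, 0, 0, -0.4, 51.2, 0, 0.6], [0, 0, 0, 0, 0, 0, 0.6], [0, 0, 0, 0, 0, 0, 0.6], [0, 0, 0, 0, 0, 0, 0.6], [0, 0, 0, 0, 0, 0, 0.6]]
```

Emit:
{"op": "step_arm", "data": {
  "steps": [
    [0,0,0,0,0,-26.8,0.7],
    [0,0,0,0,0,-26.8,0.7],
    [0,0,0,0,0,-26.8,0.7],
    [0,0,0,0,0,-26.7,0.7],
    [0,0,0,0,0,-26.8,0.7],
    [0,0,0,-0.5,51.2,0,0.6],
    [0,0,0,-0.5,51.2,0,0.6],
    [0,0,0,-0.5,51.2,0,0.6]
  ]
}}

```text
time_s: 41.9
ee_pos: [509.3, -173.8, 150.2]
ee_rot: [180.0, -0.0, -0.0]
force: [0.4, 0.4, 0.2]
gripper_width: 54.8
gripper_force: 0.0
```

Emit:
{"op": "step_arm", "data": {
  "steps": [
    [0,0,0,-0.5,51.1,0,0.6],
    [0,0,0,-0.4,51.2,0,0.6],
    [0,0,0,-0.5,51.1,0,0.6],
    [0,0,0,-0.4,51.2,0,0.6],
    [0,0,0,0,0,0,0.6],
    [0,0,0,0,0,0,0.6],
    [0,0,0,0,0,0,0.6],
    [0,0,0,0,0,0,0.6]
  ]
}}

```text
time_s: 42.9
ee_pos: [507.6, -375.9, 150.3]
ee_rot: [-180.0, -0.0, 0.0]
force: [-0.6, 0.1, 0.1]
gripper_width: 54.4
gripper_force: 0.0
```

```bash
python3 - <<'E'
from h import *
s=state();print(s["ee_pos"],s["ee_rot"])
f=grab_frame("wrist");im=f["image"];t=grab_frame("top")["image"]
m=cv2.inRange(cv2.cvtColor(im,cv2.COLOR_BGR2HSV),(0,0,0),(180,255,75));m[215:]=0
for c in cv2.findContours(m,0,1)[0]:
    x,y,w,h=cv2.boundingRect(c)
    if cv2.contourArea(c)>100: print((x,y,w,h),ray(f,[(x+w/2,y+h/2)],50,s)[0].round(1),ray(f,[(x+w/2,y+h/2)],30,s)[0].round(1))
print(proj(f,[(560.5,-377,60),(560.5,-377,0)],s))
o=np.zeros((560,800,3),np.uint8);o[:350,:350]=cv2.resize(im[50:225,240:415],(350,350))
o[:450,355:795]=cv2.resize(t[152:242,180:268+50][:, :138],(440,287+163))if 0 else cv2.resize(t[150:242,185:313],(440,450),interpolation=cv2.INTER_CUBIC)
cv2.imwrite("pics/p5.png",o[:460])
E
```

```text
[ 507.62070293 -375.94870862  150.26632543] [-1.79993865e+02 -8.74867276e-03  5.21854275e-03]
(625, 198, 15, 17) [ 500.4 -666.4   50. ] [ 495.  -687.9   30. ]
(595, 159, 45, 56) [ 519.1 -647.7   50. ] [ 515.1 -667.8   30. ]
(248, 154, 39, 39) [ 531.6 -324.3   50. ] [ 528.6 -320.5   30. ]
(315, 126, 26, 26) [ 562.4 -379.2   50. ] [ 561.6 -379.5   30. ]
(45, 123, 21, 92) [ 536.  -130.9   50. ] [ 533.4 -112.9   30. ]
(200, 77, 18, 35) [ 599.9 -277.1   50. ] [ 602.  -269.8   30. ]
(164, 73, 29, 24) [ 607.7 -251.7   50. ] [ 610.3 -242.5   30. ]
(181, 72, 26, 33) [ 604.8 -264.6   50. ] [ 607.3 -256.5   30. ]
(0, 68, 52, 147) [ 560.8 -109.3   50. ] [559.9 -89.7  30. ]
[[325.62289276 141.66202199]
 [325.20622591 139.0599959 ]]
```

View pics/p5.png

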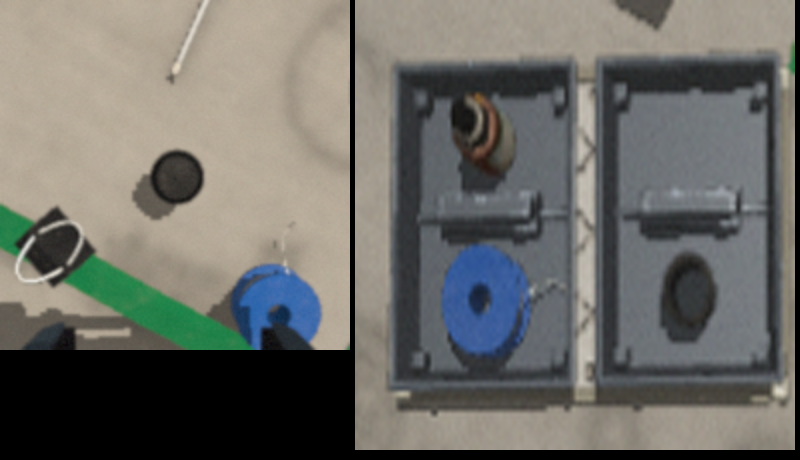

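Stamp at image (328,139), at about (562,-379). The bottle, reel and loupe stand upright in their compartments.

```bash
python3 - <<'E'
from h import *
plan([(562,-379,110,0,.6,40),(562,-379,11,0,.6,25,1),(562,-379,11,0,0,28,8)])
E
```

```text
[[0, 0, 0, 27.2, 1.4, 20.1, 0.6], [0, 0, 0, 27.2, 1.3, 20.2, 0.6], [0, 0, 0, 0, 0, 24.7, 0.6], [0, 0, 0, 0, 0, 24.8, 0.6], [0, 0, 0, 0, 0, 24.7, 0.6], [0, 0, 0, 0, 0, 24.8, 0.6], [0, 0, 0, 0, 0, 0, 0.6], [0, 0, 0, 0, 0, 0, 0]]
[[0, 0, 0, 0, 0, 0, 0], [0, 0, 0, 0, 0, 0, 0], [0, 0, 0, 0, 0, 0, 0], [0, 0, 0, 0, 0, 0, 0], [0, 0, 0, 0, 0, 0, 0], [0, 0, 0, 0, 0, 0, 0], [0, 0, 0, 0, 0, 0, 0], [0, 0, 0, 0, 0, 0, 0]]
```

Emit:
{"op": "step_arm", "data": {
  "steps": [
    [0,0,0,27.2,1.4,20.1,0.6],
    [0,0,0,27.2,1.3,20.2,0.6],
    [0,0,0,0,0,24.7,0.6],
    [0,0,0,0,0,24.8,0.6],
    [0,0,0,0,0,24.7,0.6],
    [0,0,0,0,0,24.8,0.6],
    [0,0,0,0,0,0,0.6],
    [0,0,0,0,0,0,0]
  ],
  "force": 10
}}

```text
time_s: 44.0
ee_pos: [562.5, -380.0, 11.7]
ee_rot: [180.0, -0.1, -0.1]
force: [-0.0, -0.6, 1.0]
gripper_width: 47.4
gripper_force: 0.0
```

Emit:
{"op": "step_arm", "data": {
  "steps": [
    [0,0,0,0,0,0,0],
    [0,0,0,0,0,0,0],
    [0,0,0,0,0,0,0],
    [0,0,0,0,0,0,0],
    [0,0,0,0,0,0,0],
    [0,0,0,0,0,0,0],
    [0,0,0,0,0,0,0],
    [0,0,0,0,0,0,0]
  ]
}}

```text
time_s: 45.0
ee_pos: [562.2, -380.1, 11.4]
ee_rot: [180.0, -0.1, -0.1]
force: [0.3, -0.1, 5.7]
gripper_width: 22.2
gripper_force: 10.0
```

```bash
python3 - <<'E'
from h import *
s=state();x,y,z=s["ee_pos"];print(s["ee_pos"])
plan([(x,y,120,0,0,22),(593,-19,120,0,0,30),(593,-19,60,0,0,20,2)],s=s)
E
```

```text
[ 562.23284118 -380.12413905   11.44489395]
[[0, 0, 0, 0, 0, -21.7, 0], [0, 0, 0, 0, 0, -21.7, 0], [0, 0, 0, 0, 0, -21.7, 0], [0, 0, 0, 0.1, 0, -21.7, 0], [0, -0.1, -0.1, 0, 0.1, -21.8, 0], [0, 0, 0, 2.4, -27.8, 0, 0], [0, 0, 0, 2.4, -27.8, 0, 0], [0, 0, 0, 2.4, -27.8, 0, 0]]
[[0, 0, 0, 2.4, -27.8, 0, 0], [0, 0, 0, 2.4, -27.8, 0, 0], [0, 0, 0, 2.4, -27.8, 0, 0], [0, 0, 0, 2.4, -27.8, 0, 0], [0, 0, 0, 2.4, -27.8, 0, 0], [0, 0, 0, 2.3, -27.7, 0, 0], [0, 0, 0, 2.4, -27.8, -0.1, 0], [0, 0, 0, 2.3, -27.7, 0, 0]]
[[0, 0, 0, 2.4, -27.8, -0.1, 0], [0, 0, 0, 2.3, -27.7, 0, 0], [0, 0, 0, 0, 0, 20, 0], [0, 0, 0, 0, 0, 20, 0], [0, 0, 0, 0.1, -0.1, 20, 0], [0, 0, 0, 0, 0, 0, 0], [0, 0, 0, 0, 0, 0, 0], [0, 0, 0, 0, 0, 0, 0]]
```

Emit:
{"op": "step_arm", "data": {
  "steps": [
    [0,0,0,0,0,-27,0],
    [0,0,0,0,0,-28,0],
    [0,0,0,0,0,-28,0],
    [0,0,0,0,0,-28,0],
    [0,0,0,0,0,-28,0],
    [0,0,0,2.4,-27.8,0,0],
    [0,0,0,2.4,-27.8,0,0],
    [0,0,0,2.4,-27.8,0,0]
  ]
}}

```text
time_s: 46.0
ee_pos: [568.0, -293.6, 147.7]
ee_rot: [-179.9, 0.2, -0.1]
force: [0.5, 0.1, -0.4]
gripper_width: 22.2
gripper_force: 10.0
```

Emit:
{"op": "step_arm", "data": {
  "steps": [
    [0,0,0,2.4,-27.8,0,0],
    [0,0,0,2.4,-27.8,0,0],
    [0,0,0,2.4,-27.8,0,0],
    [0,0,0,2.4,-27.8,0,0],
    [0,0,0,2.4,-27.8,0,0],
    [0,0,0,2.3,-27.7,0,0],
    [0,0,0,2.4,-27.8,0,0],
    [0,0,0,2.3,-27.7,0,0]
  ]
}}

```text
time_s: 47.0
ee_pos: [586.6, -71.8, 147.8]
ee_rot: [-179.9, 0.2, -0.0]
force: [-0.4, 0.4, 0.1]
gripper_width: 21.9
gripper_force: 10.0
```

Emit:
{"op": "step_arm", "data": {
  "steps": [
    [0,0,0,2.4,-27.8,0,0],
    [0,0,0,2.3,-27.7,0,0],
    [0,0,0,0,0,10,0],
    [0,0,0,0,0,20,0],
    [0,0,0,0,0,20,0],
    [0,0,0,0,0,20,0],
    [0,0,0,0,0,0,0],
    [0,0,0,0,0,0,0]
  ]
}}

```text
time_s: 48.0
ee_pos: [592.9, -18.9, 79.7]
ee_rot: [-180.0, 0.0, -0.1]
force: [-0.2, -1.1, 0.3]
gripper_width: 22.4
gripper_force: 10.0
```

Emit:
{"op": "step_arm", "data": {
  "steps": [
    [0,0,0,0,0,16,0],
    [0,0,0,0,0,16,0],
    [0,0,0,0,0,14,0],
    [0,0,0,0,0,7,0],
    [0,0,0,0,0,3,0],
    [0,0,0,0,0,0,0],
    [0,0,0,0,0,0,0],
    [0,0,0,0,0,0,0]
  ]
}}

```text
time_s: 49.0
ee_pos: [593.4, -18.8, 24.2]
ee_rot: [-180.0, -0.1, -0.1]
force: [-1.0, -0.6, 0.7]
gripper_width: 22.2
gripper_force: 10.0
```

Emit:
{"op": "step_arm", "data": {
  "steps": [
    [0,0,0,0,0,1.5,0],
    [0,0,0,0,0,0,0],
    [0,0,0,0,0,1,0],
    [0,0,0,0,0,0,0],
    [0,0,0,0,0,0.7,0],
    [0,0,0,0,0,0,0],
    [0,0,0,0,0,0,0],
    [0,0,0,0,0,0,0]
  ]
}}

```text
time_s: 50.0
ee_pos: [593.3, -18.8, 20.7]
ee_rot: [-180.0, -0.0, -0.1]
force: [-0.4, 0.5, 1.6]
gripper_width: 22.1
gripper_force: 10.0
```

Release, then retreat straight up.

Emit:
{"op": "step_arm", "data": {
  "steps": [
    [0,0,0,0,0,0.5,0],
    [0,0,0,0,0,0,0],
    [0,0,0,0,0,0,0.5],
    [0,0,0,0,0,0,0.5],
    [0,0,0,0,0,0,0.5],
    [0,0,0,0,0,0,0.5],
    [0,0,0,0,0,0,0.5],
    [0,0,0,0,0,0,0.5]
  ]
}}

```text
time_s: 51.0
ee_pos: [593.1, -18.7, 20.0]
ee_rot: [-180.0, 0.0, -0.1]
force: [-0.8, 0.5, -0.3]
gripper_width: 45.5
gripper_force: 0.0
```

Emit:
{"op": "step_arm", "data": {
  "steps": [
    [0,0,0,0,0,-20,0.5],
    [0,0,0,0,0,-28,0.5],
    [0,0,0,0,0,-30,0.5],
    [0,0,0,0,0,-30,0.5],
    [0,0,0,0,0,-30,0.5],
    [0,0,0,0,0,-30,0.5],
    [0,0,0,-30,40,0,0.5],
    [0,0,0,-30,40,0,0.5]
  ]
}}

```text
time_s: 52.0
ee_pos: [532.6, -99.3, 188.4]
ee_rot: [180.0, -0.1, 0.0]
force: [0.1, -0.3, -0.2]
gripper_width: 45.6
gripper_force: 0.0
```

Emit:
{"op": "step_arm", "data": {
  "steps": [
    [0,0,0,-30,45,0,0.5],
    [0,0,0,-20,45,0,0.5],
    [0,0,0,0,45,0,0.5],
    [0,0,0,0,0,0,0.5],
    [0,0,0,0,0,0,0.5],
    [0,0,0,0,0,0,0.5],
    [0,0,0,0,0,0,0.5],
    [0,0,0,0,0,0,0.5]
  ]
}}

```text
time_s: 53.0
ee_pos: [483.0, -233.0, 188.0]
ee_rot: [-180.0, -0.0, -0.0]
force: [0.1, 0.3, 0.1]
gripper_width: 45.6
gripper_force: 0.0
```

```bash
python3 - <<'E'
from h import *
t=grab_frame("top")["image"];d=grab_frame("side")["image"]
o=np.hstack([cv2.resize(t[145:245,180:320],(400,286),interpolation=cv2.INTER_CUBIC),cv2.resize(d[115:225,260:414],(400,286),interpolation=cv2.INTER_CUBIC)])
cv2.imwrite("pics/fin.png",o)
E
```

```text
(no output)
```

View pics/fin.png

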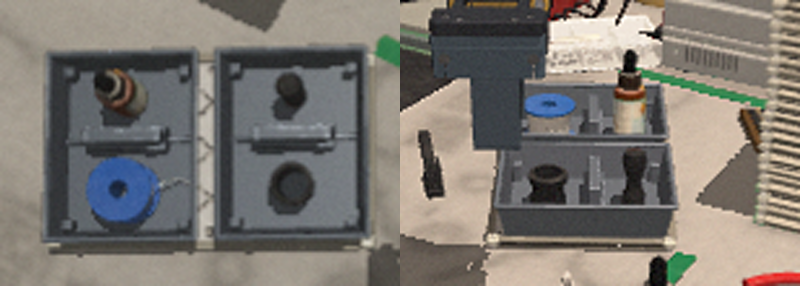

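Both views show all four items upright in the right compartments. The trays are flat and side by side, and the robot is clear.

```bash
python3 -c "
from workcell import *
print(job_done())"
```

```text
the job is handed in; nothing more can be done
None
```

Both kits are made up on the carrier and handed in: reel and bottle in the lower tray, loupe and stamp in the tray I lifted out, all upright in the last camera views, after about 53 s of the 134 s allowed.

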